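Make up a spot-test kit and a candle kit

TASK

Make up the two practical kits for the next lesson from the things lying between the two trays, with everything standing or lying flat and fully down in the foam cut-out made for it: the tray with two cut-outs gets the white spot plate and the grey drop bottle, the tray with three cut-outs gets the tealight, the matchbox and the little glass beaker. Leave the eraser and the petri dish where they are.

Things in the scene. Friction and masses are not known exactly. Their poses are not given: they have to be found in the camera images.
- spot_plate: White porcelain spot plate with six wells, 57 mm (x) by 83 mm (y), 11 mm thick, 85 g, lying on the table. Origin: centre of its underside. A half turn about z makes no difference.
- drop_bottle: Small grey glass drop bottle, 37 mm in diameter for its lower 50 mm, with a narrower neck above, 78 mm tall, about 50 g, standing upright. Origin: centre of its underside; z up.
- tealight: Small salmon-pink candle puck with a pale top, 24 mm in diameter, 7.5 mm high, about 12 g. Origin: centre of its underside.
- matchbox: Closed brown matchbox lying flat, 52 mm (x) by 39 mm (y), 14 mm high, about 14 g; its tray does not slide. Origin: on its centre line, 1 mm above its underside. A half turn about z makes no difference.
- beaker: Small clear glass beaker, open at the top, 37 mm in diameter with a small spout, 53 mm tall, about 22 g, standing upright. Origin: centre of its underside; z up.
- spot_tray: Fixed grey tray 92 (x) x 180 (y) mm, 18 high; dark foam, top 16 mm above the origin (centre of underside, on the table); light-floored cut-outs, x 0: spot plate, rectangle 67 (x) x 93 (y) mm centred at y -34, floor 11 mm above the origin (5 deep); drop bottle, round, 47 wide at y +56, floor at 4 mm (12 deep).
- candle_tray: Fixed grey tray 92 (x) x 180 (y) mm, 18 high; dark foam, top 16 mm above the origin (centre of underside, on the table); light-floored cut-outs, x 0: tealight, round, 34 wide at y -61 mm, floor 12 mm above the origin (4 deep); matchbox, rectangle 48 (x) x 62 (y) at y -5, floor at 10 mm (6 deep), its long side along y; beaker, round, 48 wide at y +58, floor at 4 mm (12 deep).
- eraser: Bystander: white eraser in a blue sleeve, 21 by 42 mm, 12 mm high, loose. Origin: centre of its underside.
- petri_dish: Bystander: empty clear glass petri dish, 57 mm in diameter, 13 mm high, loose. Origin: centre of its underside.
Mind the look-alikes: they are no part of the job. There is more than one size of the matchbox; the job needs the larger.

How it is judged:
By the outcome, as a careful person would: the job done as asked, in the order asked, and still so for the second after the job is handed in, with the robot touching nothing.
It also fails if it takes over 118 s, if anything falls off the work surface, if the arm or the gripper's body presses on something with over 40 N, if the wrist force passes 120 N, or if a joint passes its speed limit or range.

ROBOT

A 6-joint arm with a two-finger parallel gripper is mounted at the origin on a cart in front of the work surface, level with it; the furniture and walls round the work are solid. World frame = base frame: x ahead of the robot, y to its left, z up, the work surface at z = 0. Lengths are in mm, angles in degrees, forces in N, time in s.
With the tool pointing down it reaches from about 350 to 875 mm from the base axis. Payload 4.2 kg.
Tool frame: the origin (TCP) lies where the fingers leave the gripper's body, on its centre line; the fingertips stand 73 mm ahead of it and the grasp point (between the pads) lies 54 mm ahead of it; z points along the fingers, y is the direction in which the jaws open and shut (so a half turn about z gives the same grasp; the last joint's range is limited). The gripper opens to 85 mm and grips with 20 to 120 N. Pads are 22 mm wide; open, the fingers measure 114 mm over their backs; the gripper's body (76 mm by 85 mm) begins 54 mm behind the grasp point. The pads swing forward as they close: fully open they stand 13 mm farther back than shut.
Start: joints at [91.994, 22.042, 0.453, 0, -68.411, -14.817], TCP at [138.679, 609.399, 303.912] pointing down, gripper open.
Joint ranges: [-179.83, 179.83], [-69.29, 118.12], [-61.27, 80.66], [-181.25, 117.63], [-171.15, -9.14], [-177.46, 177.46]. Speed limits (degrees/s): [159.86, 159.86, 180, 180, 180, 180].

INTERFACE

Orientations are given as a 3x3 rotation matrix whose columns are the frame's x, y, z axes.
In Python, from plant import get_state, capture, sign_off, spot_in, landmark_of gives the robot as it stands.
- The arm moves only by the tool carry_out, never from a script. Its argument "motion" is a list of rows, each an object of numbers: "fingers": the closure in counts, from 0 (fully open) to 255 (shut); "tx", "ty", "tz": the shift along the tool's x, y, z in mm; "wx", "wy", "wz": the turn, a rotation vector about the tool's x, y, z in degrees. A call has 1 to 8 rows; each row shifts and turns the pose as measured when the row begins, along the tool's axes as they then stand; what a row does not reach is not made up. A row lasts 1/12 s, in which the tool goes at most 41.7 mm and 7.16 degrees, less where a joint would pass 70% of its speed; a pose out of reach is approached as far as the arm can. A call with a gripper value outside its range is refused whole. The fingers move at their own pace and stop on an object; "newtons" is the grip in N (left out, the last holds). Time passes only in rows, so rows that do not move let the fingers close. It gives the time, the measured TCP pose, the force and the opening at its end, in the units of the state.
- get_state(): the state, without advancing time (a new reading comes with each control period).
- capture(name): name is "scene" or "side" or "wrist"; returns a dict with "frame" (400x640x3 uint8, red, green, blue), "depth" (400x640 float32, mm along the optical axis (not along the pixel's ray), 0 where there is no reading), "fx", "fy", "cx", "cy" (pixels), "R" (3x3) and "t" (3): a world point X has camera coordinates R X + t. Camera axes: x right, y down, z forward; pixel columns grow to the right and rows downward; lengths in mm; the calibration is good to about 2 mm. A picture is of the moment at which its call begins.
- sign_off(): hands the job in, once; it reports no verdict.
Trained networks look in a picture, given as the dict that the camera call returned (one of the last four; its "shot" number tells which), for a name from the list of things; names that differ only in an ending like _2 or _b are one class to them, and where a whole thing is asked for, a point or a joint stands for the part that bears it (a point fixed in the world has none). Each returns a list of dicts, best first, with "p" (0 to 1); they miss things now and then, are a little off and sometimes report something else, mostly with a low value. They report only what shows in the picture. A call takes as long as a camera call. They do not tell look-alikes from the thing itself.
- spot_in(picture, name): "extent" ([centre column, centre row, width, height] in pixels, round what is visible of it).
- landmark_of(picture, name): "position" ([row, column] in pixels: a listed point, or the origin of a listed thing).
The state is a dict: "time_s": time; "joint_pos": joint angles; "qvel": joint speeds; "tau": joint torques, N m; "tool_pos": TCP position; "ee_rot": TCP orientation; "contact_force": force on the tool from outside, world axes, zero at the start; "torque": the same for the moment, N m; "opening": opening from 0.0 (shut) to 1.0 (fully open).
Only numpy, scipy, OpenCV 4.12 (cv2) and the standard library are available. Lean on these libraries where they do the work, as an engineer would, in place of code of your own. Each camera call takes 0.05 s, during which the arm holds its last target.

## Working session

There is one attempt and no reset: what is moved stays moved. The work goes in short steps, Python scripts to look and compute and a tool call to move; the robot and the scene stay as the last step left them, time stands still between calls to the robot, and variables do not carry over. Pictures are saved under pics/ and viewed, and the job is handed in when it is done.

Besides the shell and the picture viewer there is one more tool, called after "Request:" by a JSON object that holds its "method" and its "body". carry_out: Moves the arm, as the interface text tells. Its arguments: {"type":"object","properties":{"motion":{"type":"array","items":{"type":"object","properties":{"fingers":{"type":"number"},"tx":{"type":"number"},"ty":{"type":"number"},"tz":{"type":"number"},"wx":{"type":"number"},"wy":{"type":"number"},"wz":{"type":"number"}}}},"newtons":{"type":"number"}},"required":["motion"]}

```bash
ls; mkdir -p pics
python3 - <<'E'
from plant import *
import cv2,numpy as np
s=get_state();print(s)
for n in ["scene","side","wrist"]:
    c=capture(n);cv2.imwrite(f"pics/{n}0.png",c["frame"][:,:,::-1])
    print(n,c["fx"],c["cx"],c["cy"],np.round(c["R"],3).tolist(),np.round(c["t"],1),-np.array(c["R"]).T@c["t"])
E
```

```text
pics
{'time_s': 0.0, 'joint_pos': array([ 9.19951487e+01,  2.20916391e+01,  3.77107412e-01, -2.73303338e-02,
       -6.84103840e+01, -1.48169567e+01]), 'qvel': array([-0.01749008, -0.06133065, -0.02604477,  0.03558232,  0.01238108,
        0.04192386]), 'tau': array([ 7.85165366e-05, -3.92294025e+01,  1.88396090e+01,  4.18579504e+00,
       -4.68778278e-03, -4.26461746e-07]), 'tool_pos': array([138.58202431, 608.99620735, 302.7981975 ]), 'ee_rot': array([[ 9.75025908e-01, -2.22090844e-01, -3.67368733e-04],
       [-2.22091111e-01, -9.75023448e-01, -2.19426784e-03],
       [ 1.29133669e-04,  2.22105733e-03, -9.99997525e-01]]), 'contact_force': array([-0.3607667 ,  0.03128249,  0.22172395]), 'torque': array([-0.02284933,  0.00328423,  0.01534825]), 'opening': 1.0019860560846563}
scene 513.1743469579693 318.855658541231 209.00359907938824 [[-0.892, -0.452, 0.018], [-0.343, 0.65, -0.678], [0.294, -0.611, -0.734]] [ 616.2   26.5 1391.1] [ 149.15026386 1111.60097258 1028.47068329]
side 484.9038455560483 315.19035599764084 200.8012565600822 [[0.98, -0.197, 0.021], [-0.116, -0.657, -0.745], [0.161, 0.728, -0.667]] [-470.5  287.4 1171.8] [ 305.76034831 -756.76446782 1005.45225062]
wrist 330.4980480714737 314.04582593294464 197.36097204047675 [[-0.222, -0.975, 0.002], [-0.924, 0.211, 0.319], [-0.312, 0.069, -0.948]] [623.8 -42.2 380.4] [218.36378181 590.76131448 372.79103564]
```

View pics/scene0.png

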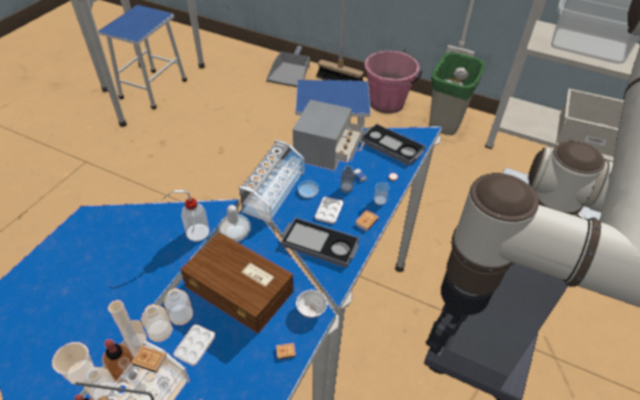

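View pics/side0.png

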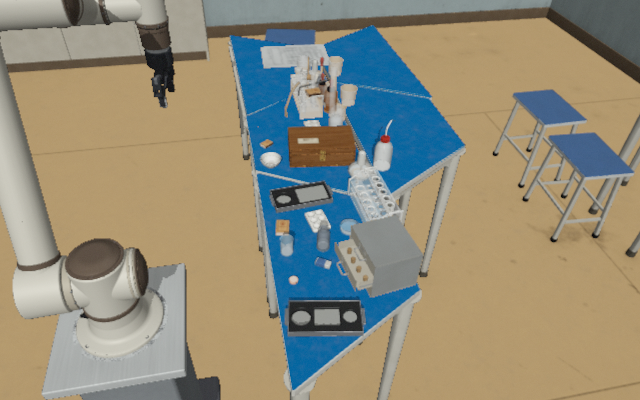

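View pics/wrist0.png

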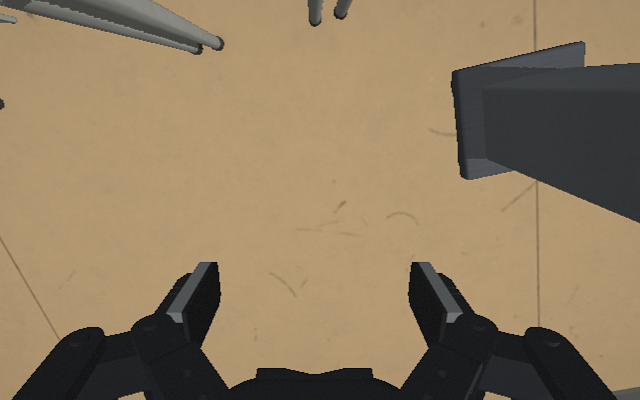

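```bash
cat > h.py <<'E'
from plant import *
import cv2,numpy as np
def ray(c,u,v):
    R=np.array(c["R"]);t=np.array(c["t"])
    o=-R.T@t; d=R.T@np.array([(u-c["cx"])/c["fx"],(v-c["cy"])/c["fy"],1.0]); return o,d
def onz(c,u,v,z=0):
    o,d=ray(c,u,v); return o+d*(z-o[2])/d[2]
def px3(c,u,v):
    o,d=ray(c,u,v); return o+d*c["depth"][int(round(v)),int(round(u))]
def proj(c,X):
    p=np.array(c["R"])@np.array(X)+c["t"]; return c["fx"]*p[0]/p[2]+c["cx"],c["fy"]*p[1]/p[2]+c["cy"]
H=dict(spot_plate=0,drop_bottle=0,tealight=0,matchbox=1,beaker=0,spot_tray=0,candle_tray=0,eraser=0,petri_dish=0)
E
python3 - <<'E'
from h import *
for n in ["scene","side"]:
    c=capture(n)
    for k in H:
        for r in landmark_of(c,k)[:3]:
            v,u=r["position"]; print(n,k,round(r["p"],2),np.round([u,v]),np.round(onz(c,u,v,H[k])),np.round(px3(c,u,v)))
    x=(260,110,190,160) if n=="scene" else (250,170,190,180)
    im=c["frame"][x[1]:x[1]+x[3],x[0]:x[0]+x[2],::-1]
    cv2.imwrite(f"pics/{n}1.png",cv2.resize(im,None,fx=3.2,fy=3.2,interpolation=cv2.INTER_CUBIC))
E
```

```text
scene spot_plate 0.81 [328. 208.] [540. 240.   0.] [536. 249.  11.]
scene drop_bottle 0.83 [345. 190.] [530. 155.   0.] [526. 163.   9.]
scene tealight 0.41 [391. 178.] [433.  47.   0.] [431.  52.   5.]
scene matchbox 0.56 [366. 221.] [429. 236.   1.] [425. 249.  16.]
scene matchbox 0.49 [286. 349.] [438. 660.   1.] [436. 663.   8.]
scene beaker 0.63 [382. 199.] [424. 139.   0.] [416. 166.  28.]
scene spot_tray 0.84 [323. 244.] [496. 360.   0.] [491. 371.  16.]
scene candle_tray 0.96 [392. 144.] [485. -96.   0.] [483. -90.   5.]
scene eraser 0.69 [392. 145.] [482. -91.   0.] [479. -83.   7.]
side spot_plate 0.73 [302. 199.] [509. 356.   0.] [507. 342.  12.]
side spot_plate 0.54 [317. 222.] [536. 248.  -0.] [534. 237.  11.]
side spot_plate 0.34 [351. 226.] [630. 212.   0.] [592.  98. 119.]
side drop_bottle 0.54 [324. 246.] [535. 148.  -0.] [530. 127.  23.]
side tealight 0.56 [292. 275.] [430.  61.   0.] [430.  62.  -1.]
side matchbox 0.7 [284. 228.] [437. 239.   1.] [435. 227.  13.]
side matchbox 0.61 [262. 144.] [420. 668.   1.] [419. 658.   8.]
side matchbox 0.38 [351. 226.] [632. 212.   1.] [593.  98. 119.]
side beaker 0.5 [286. 252.] [426. 148.   0.] [424. 130.  20.]
side spot_tray 0.79 [300. 200.] [503. 351.  -0.] [500. 338.  12.]
side candle_tray 0.7 [323. 323.] [479. -98.   0.] [ 476. -108.   15.]
side eraser 0.53 [324. 265.] [521.  79.   0.] [519.  72.   9.]
side petri_dish 0.66 [351. 228.] [627. 203.   0.] [592.  98. 110.]
```

View crops.

View pics/scene1.png

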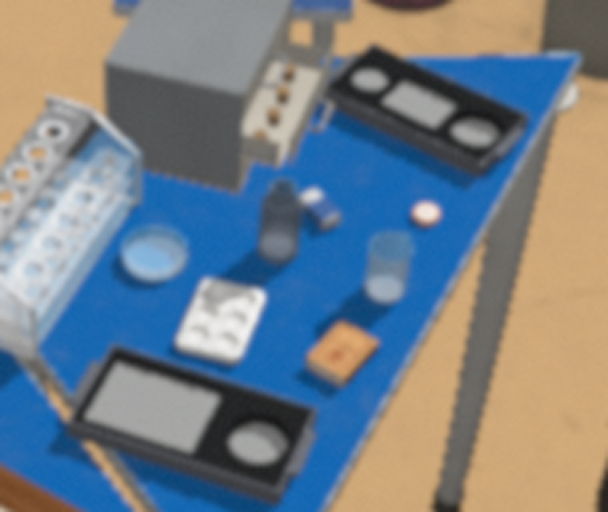

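View pics/side1.png

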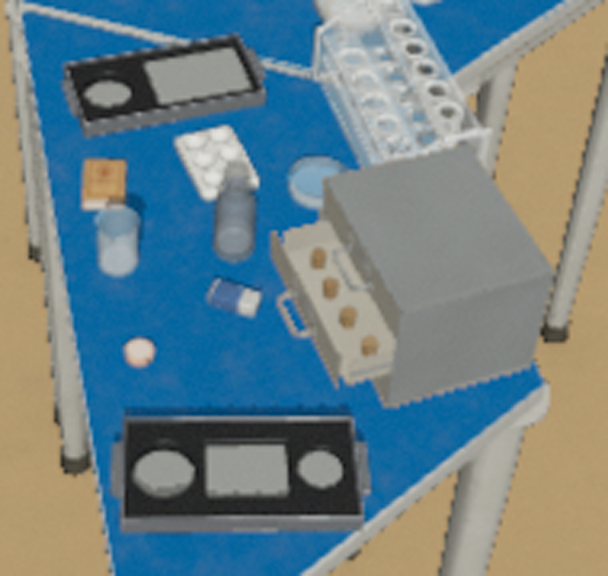

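Request:
{"method": "carry_out", "body": {"motion": [{"tx": 33,"ty": 24},{"tx": 33,"ty": 24},{"tx": 33,"ty": 24},{"tx": 33,"ty": 24},{"tx": 33,"ty": 24},{"tx": 33,"ty": 24},{"tx": 33,"ty": 24},{"tx": 33,"ty": 24}], "newtons": 25}}

```text
invalid input
```

Run:
```python
from h import *
c=capture("scene")
for u,v in [(322,115),(300,110),(345,118),(320,160),(350,150)]: print(np.round(px3(c,u,v)))
c=capture("side")
for u,v in [(385,235),(360,235),(415,255),(352,240),(372,288),(340,248)]: print(np.round(px3(c,u,v)))
```

```text
[673.  21. 121.]
[1032. -504. -327.]
[606.   7. 125.]
[632. 109.  34.]
[569.  41.  46.]
[668.  47. 124.]
[604.  57. 125.]
[720. -30. 123.]
[598.  95.  69.]
[614. -48.  40.]
[565.  91.  48.]
```

Request:
{"method": "carry_out", "body": {"motion": [{"fingers": 0,"tx": 33,"ty": 24,"tz": 0,"wx": 0,"wy": 0,"wz": 0},{"fingers": 0,"tx": 33,"ty": 24,"tz": 0,"wx": 0,"wy": 0,"wz": 0},{"fingers": 0,"tx": 33,"ty": 24,"tz": 0,"wx": 0,"wy": 0,"wz": 0},{"fingers": 0,"tx": 33,"ty": 24,"tz": 0,"wx": 0,"wy": 0,"wz": 0}], "newtons": 25}}

```text
time_s: 1.58
tool_pos: [244.9, 488.7, 301.8]
ee_rot: [[0.978, -0.211, 0.0], [-0.211, -0.978, 0.001], [0.0, -0.001, -1.0]]
contact_force: [1.2, 0.4, -0.9]
opening: 0.993
```

Request:
{"method": "carry_out", "body": {"motion": [{"fingers": 0,"tx": 31,"ty": 24,"tz": 0,"wx": 0,"wy": 0,"wz": 0},{"fingers": 0,"tx": 31,"ty": 24,"tz": 0,"wx": 0,"wy": 0,"wz": 0},{"fingers": 0,"tx": 31,"ty": 24,"tz": 0,"wx": 0,"wy": 0,"wz": 0},{"fingers": 0,"tx": 31,"ty": 24,"tz": 0,"wx": 0,"wy": 0,"wz": 0},{"fingers": 0,"tx": 31,"ty": 24,"tz": 0,"wx": 0,"wy": 0,"wz": 0},{"fingers": 0,"tx": 31,"ty": 24,"tz": 0,"wx": 0,"wy": 0,"wz": 0},{"fingers": 0,"tx": 31,"ty": 24,"tz": 0,"wx": 0,"wy": 0,"wz": 0},{"fingers": 0,"tx": 31,"ty": 24,"tz": 0,"wx": 0,"wy": 0,"wz": 0}]}}

```text
time_s: 2.25
tool_pos: [454.3, 235.7, 304.1]
ee_rot: [[0.978, -0.206, 0.004], [-0.206, -0.978, 0.006], [0.003, -0.007, -1.0]]
contact_force: [0.7, 0.8, -0.2]
opening: 1.002
```

Run:
```python
from h import *
s=get_state();print(s["tool_pos"],s["joint_pos"])
c=capture("wrist");cv2.imwrite("pics/w1.png",c["frame"][:,:,::-1]); np.save("w1.npy",c,allow_pickle=True)
for k in H:
    for r in landmark_of(c,k)[:3]:
        v,u=r["position"]; print(k,round(r["p"],2),np.round([u,v]),np.round(onz(c,u,v,H[k])),np.round(px3(c,u,v)))
print(get_state()["time_s"])
```

```text
[454.26895895 235.68258734 304.14981008] [ 4.55905092e+01  1.08302981e+01 -1.53413966e+01 -6.15246816e-02
 -6.34145484e+01  3.25300172e+01]
spot_plate 0.89 [288.  94.] [534. 250.   0.] [534. 249.  11.]
drop_bottle 0.86 [385.  79.] [527. 145.   0.] [528. 158.  67.]
tealight 0.59 [486. 149.] [429.  43.   0.] [431.  47.   8.]
matchbox 0.76 [322. 181.] [431. 233.   1.] [434. 233.  13.]
beaker 0.75 [396. 170.] [425. 147.   0.] [441. 157.  53.]
beaker 0.46 [611.  74.] [482. -88.   0.] [484. -80.  10.]
spot_tray 0.91 [196. 142.] [504. 364.   0.] [505. 359.  12.]
candle_tray 0.78 [609.  72.] [485. -87.   0.] [487. -79.   9.]
eraser 0.87 [442.  78.] [516.  85.   0.] [516.  90.  13.]
2.75
```

View pics/w1.png

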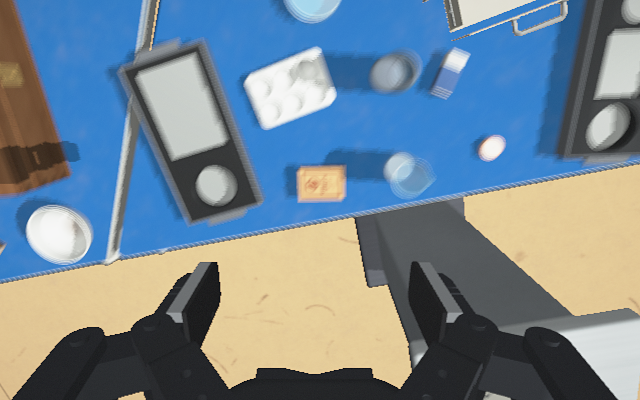

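```bash
cat >> h.py <<'E'
def cloud(c):
    v,u=np.mgrid[0:400,0:640]; d=c["depth"]; R=np.array(c["R"])
    P=np.stack([(u-c["cx"])/c["fx"]*d,(v-c["cy"])/c["fy"]*d,d],-1)-np.array(c["t"])
    W=P@R; W[d<=0]=np.nan; return W
def rect(W,ctr,rad,zlo,zhi,extra=None):
    m=(np.hypot(W[...,0]-ctr[0],W[...,1]-ctr[1])<rad)&(W[...,2]>zlo)&(W[...,2]<zhi)
    if extra is not None: m&=extra
    p=W[m][:,:2].astype(np.float32)
    r=cv2.minAreaRect(p); return len(p),np.round(r[0],1),np.round(r[1],1),round(r[2],1),np.round(np.median(W[m],0),1), np.round(np.percentile(W[m][:,2],[5,50,95]),1)
E
python3 - <<'E'
from h import *
c=np.load("w1.npy",allow_pickle=True).item(); W=cloud(c)
f=c["frame"].astype(int); 
for p in [(150,60),(265,40),(350,230),(420,110),(520,120)]: print("table",np.round(W[p[1],p[0]],1))
print("plate",rect(W,(534,249),60,6,20))
print("box",rect(W,(432,233),40,8,25))
print("tealight",rect(W,(431,47),22,4,15))
print("beaker",rect(W,(425,147),32,40,70))
print("bottle",rect(W,(527,150),32,60,90),rect(W,(527,150),32,20,90))
print("eraser",rect(W,(516,87),32,6,30))
print("spottray",rect(W,(504,360),125,8,30))
light=(f.min(-1)>120)
k=np.hypot(W[...,0]-505,W[...,1]-362)<110
dark=f.max(-1)<90
g=cv2.resize(c["frame"][0:260,100:640,::-1],None,fx=1.48,fy=1.48);cv2.imwrite("pics/w1z.png",g)
hsv=cv2.cvtColor(c["frame"],cv2.COLOR_RGB2HSV)
gray=(hsv[...,1]<60)&(hsv[...,2]>110)
def floor(ctr,rad,z):
    # light floor region: project the pixels on height z plane
    m=gray&(np.hypot(W[...,0]-ctr[0],W[...,1]-ctr[1])<rad)&(W[...,2]<15.5)
    n,l,s,ce=cv2.connectedComponentsWithStats(m.astype(np.uint8))
    for i in range(1,n):
        if s[i,4]>150:
            vu=np.argwhere(l==i); P=np.array([onz(c,u,v,z)[:2] for v,u in vu],np.float32); r=cv2.minAreaRect(P)
            print(z,s[i],np.round(P.mean(0),1),np.round(r[0],1),np.round(r[1],1),round(r[2],1))
floor((505,362),110,11);floor((505,362),110,4);floor((485,-87),80,4);floor((485,-87),80,10)
E
```

```text
table [593.8 376.3  17. ]
table [589.9 260.5   0.8]
table [  21.9  199.1 -738.8]
table [487.4 112.2   0.5]
table [454.1   5.9   0.7]
plate (4041, array([534.7, 248.9]), array([56.9, 82.9]), 8.6, array([535.5, 248.1,   9.6]), array([ 6.6,  9.6, 11.6]))
box (1516, array([428.3, 236.8]), array([51.8, 39. ]), 79.4, array([429.3, 236.3,  13.8]), array([12.2, 13.8, 15. ]))
tealight (393, array([428.4,  43.5]), array([23.9, 23.5]), 53.8, array([428.9,  44. ,   7.2]), array([5.5, 7.2, 8.5]))
beaker (494, array([426.6, 145.8]), array([36.9, 36.8]), 20.1, array([420.4, 142.7,  50.1]), array([41.1, 50.1, 53.6]))
bottle (905, array([529. , 146.4]), array([32.8, 31.8]), 78.1, array([529.6, 150.3,  66.9]), array([60.9, 66.9, 78.6])) (1455, array([529., 147.]), array([35.8, 35.5]), 8.0, array([529.5, 151.9,  63.2]), array([20.8, 63.2, 78.3]))
eraser (917, array([516.1,  84.4]), array([21.3, 42. ]), 58.5, array([516.4,  85.1,  11.9]), array([ 9.1, 11.9, 13.3]))
spottray (15948, array([508.8, 321.4]), array([195.3, 172. ]), 4.9, array([525.4, 355.6,  13.7]), array([ 9.4, 13.7, 17.6]))
11 [201  44  62
[... 446 characters left out ...]
] [542.9 366.2] [541.9 365.2] [98.  70.8] 4.9
4 [ 244   68   47   61 1657] [532.8 273.6] [533.8 273.1] [59.5 34.5] 8.7
4 [118 101  14  80 455] [517.4 441.4] [519.9 439.4] [ 8.1 93. ] 60.1
4 [ 196  167   39   38 1089] [450.6 357.2] [452.  356.8] [44.3 45. ] 85.7
4 [622   0  18  24 386] [ 539.7 -100.9] [ 539.3 -100.2] [24.6 16. ] 5.3
4 [ 594   29   46   71 2515] [488.3 -93.8] [490.  -97.6] [46.2 67.4] 79.9
4 [ 586  104   41   45 1235] [427.2 -83.8] [426.1 -83.1] [39.7 45.8] 41.1
10 [622   0  18  24 386] [539.6 -95.7] [539.2 -95.1] [24.2 15.7] 5.3
10 [ 594   29   46   71 2515] [489.  -88.8] [490.7 -92.5] [45.5 66.3] 79.9
10 [ 586  104   41   45 1235] [428.9 -78.9] [427.8 -78.3] [39.1 45. ] 41.1
```

View pics/w1z.png

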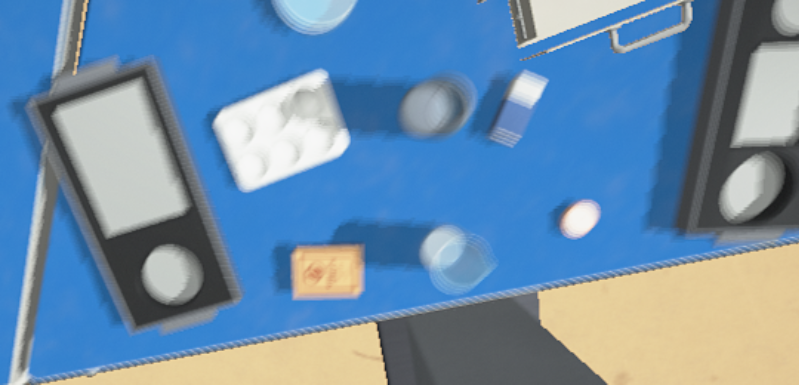

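Run:
```python
from h import *
c=np.load("w1.npy",allow_pickle=True).item(); W=cloud(c)
s=get_state(); R=s["ee_rot"]; T=(W-s["tool_pos"])@R
m=(c["depth"]>0)&(c["depth"]<260)&(np.abs(T[...,1])<70)&(T[...,2]>20)
p=T[m]; 
for sg in (-1,1):
    q=p[p[:,1]*sg>0]; i=np.argsort(-q[:,2])[:200]; print(sg,len(q),np.round(q[i][:,2].max(),1),np.round(np.percentile(q[i],[5,50,95],axis=0),1).tolist())
    z=q[q[:,2]>55]; print("inner y",np.round(np.percentile(np.abs(z[:,1]),[1,5,50,95,99]),1), np.round(np.percentile(z[:,0],[1,99]),1))
f=c["frame"].astype(int); dark=(f.max(-1)<85)
for ctr,rad in [((500,358),110)]:
    m=dark&(np.hypot(W[...,0]-ctr[0],W[...,1]-ctr[1])<rad)&(W[...,2]>13)&(W[...,2]<20)
    n,l,st,ce=cv2.connectedComponentsWithStats(m.astype(np.uint8)); i=1+np.argmax(st[1:,4]); 
    p=W[l==i]; print(st[i]); r=cv2.minAreaRect(p[:,:2].astype(np.float32)); print(r, np.percentile(p[:,2],[5,50,95]))
```

```text
-1 3217 59.4 [[-7.2, -43.6, 53.6], [3.5, -40.0, 55.6], [12.7, -39.6, 58.6]]
inner y [39.5 39.6 39.9 40.3 44.4] [-8.8 12.5]
1 3216 60.2 [[-7.2, 45.2, 53.7], [3.9, 45.6, 55.5], [12.6, 49.4, 58.8]]
inner y [45.2 45.2 45.5 45.9 49.9] [-8.8 12.4]
[ 125   46  132  175 3966]
((507.80401611328125, 358.1904296875), (171.80703735351562, 82.12108612060547), 5.098463535308838) [14.20895972 15.82282656 17.20067546]
```

Request:
{"method": "carry_out", "body": {"motion": [{"fingers": 0,"tx": 19,"ty": -8,"tz": 30,"wx": 0,"wy": 0,"wz": 0},{"fingers": 0,"tx": 19,"ty": -8,"tz": 30,"wx": 0,"wy": 0,"wz": 0},{"fingers": 0,"tx": 19,"ty": -8,"tz": 30,"wx": 0,"wy": 0,"wz": 0},{"fingers": 0,"tx": 19,"ty": -8,"tz": 30,"wx": 0,"wy": 0,"wz": 0},{"fingers": 0,"tx": 0,"ty": 0,"tz": 0,"wx": 0,"wy": 0,"wz": 7.1},{"fingers": 0,"tx": 0,"ty": 0,"tz": 0,"wx": 0,"wy": 0,"wz": 7.1},{"fingers": 0,"tx": 0,"ty": 0,"tz": 0,"wx": 0,"wy": 0,"wz": 7.1},{"fingers": 0,"tx": 0,"ty": 0,"tz": 0,"wx": 0,"wy": 0,"wz": 7.1}]}}

```text
time_s: 3.42
tool_pos: [535.3, 265.7, 178.4]
ee_rot: [[0.767, -0.641, 0.006], [-0.641, -0.767, 0.007], [-0.0, -0.009, -1.0]]
contact_force: [0.3, 0.2, 0.5]
opening: 1.001
```

Request:
{"method": "carry_out", "body": {"motion": [{"fingers": 0,"tx": 0,"ty": 0,"tz": 0,"wx": 0,"wy": 0,"wz": 7.1},{"fingers": 0,"tx": 0,"ty": 0,"tz": 0,"wx": 0,"wy": 0,"wz": 7.1},{"fingers": 0,"tx": 0,"ty": 0,"tz": 0,"wx": 0,"wy": 0,"wz": 7.1},{"fingers": 0,"tx": 0,"ty": 0,"tz": 0,"wx": 0,"wy": 0,"wz": 7.1},{"fingers": 0,"tx": 0,"ty": 0,"tz": 0,"wx": 0,"wy": 0,"wz": 7.1},{"fingers": 0,"tx": 0,"ty": 0,"tz": 0,"wx": 0,"wy": 0,"wz": 6},{"fingers": 0,"tx": 0,"ty": 0,"tz": 0,"wx": 0,"wy": 0,"wz": 0}]}}

```text
time_s: 4.0
tool_pos: [531.7, 273.2, 176.5]
ee_rot: [[0.14, -0.99, 0.003], [-0.99, -0.14, 0.005], [-0.004, -0.004, -1.0]]
contact_force: [0.4, 0.0, 0.3]
opening: 0.998
```

```bash
cat >> h.py <<'E'
def off(c):
    "tool-frame offset of the wrist camera from the finger positions (open)"
    W=cloud(c); s=get_state(); T=(W-s["tool_pos"])@s["ee_rot"]
    m=(c["depth"]>0)&(c["depth"]<260)&(np.abs(T[...,1])<70)&(T[...,2]>57)&(T[...,2]<62)
    p=T[m]; a=np.percentile(p[p[:,1]<0][:,1],97);b=np.percentile(p[p[:,1]>0][:,1],3)
    x=np.percentile(p[:,0],[1,99]); return a,b,x
def goal(xy,z,jaw,n=1):
    "tool shift to bring TCP to xy,z ; wz for jaw axis at world angle jaw"
    s=get_state(); R=s["ee_rot"]; d=np.array([xy[0],xy[1],z])-s["tool_pos"]; t=R.T@d
    a=np.degrees(np.arctan2(R[1,1],R[0,1])); dw=(a-jaw+90)%180-90
    print("tool_pos",np.round(s["tool_pos"],1),"jaw",round(a%180,1),"shift",np.round(t,1),"wz",round(dw,1),"tilt",np.round(R[:2,2],3),"j",np.round(s["joint_pos"]),"t",round(s["time_s"],2))
E
python3 - <<'E'
from h import *
goal((534.7,251.8),75.5,8.6)
c=capture("wrist");cv2.imwrite("pics/w2.png",c["frame"][:,:,::-1]); np.save("w2.npy",c,allow_pickle=True)
W=cloud(c);print(off(c)); print(rect(W,(534,249),65,7,20))
E
```

```text
tool_pos [531.7 273.2 176.5] jaw 8.1 shift [ 22.1   0.5 100.9] wz -0.5 tilt [0.003 0.005] j [ 43.  26. -13.  -0. -51. -35.] t 4.0
(np.float64(-41.847711063971495), np.float64(43.08575917370378), array([-9.15305293,  9.76172566]))
(6984, array([534.6, 249.3]), array([56.9, 83.3]), 8.9, array([535. , 244.5,   9.9]), array([ 7.4,  9.9, 11.5]))
```

View pics/w2.png

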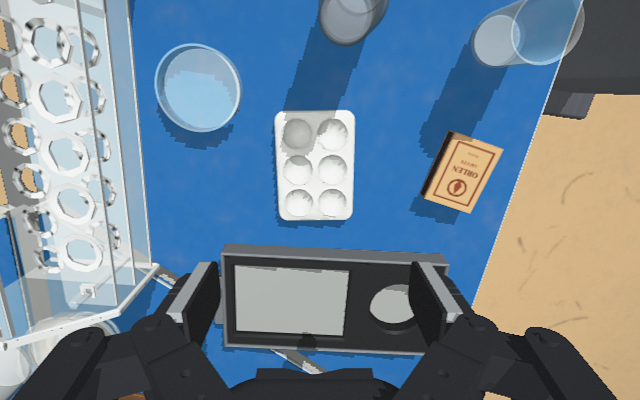

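Run:
```python
from h import *
c=np.load("w2.npy",allow_pickle=True).item(); W=cloud(c); f=c["frame"].astype(int)
for y in range(240,420,20):
    m=(np.abs(W[...,1]-y)<10)&(W[...,2]>25)&(W[...,0]>560)&(c["depth"]>170)
    if m.any(): print(y,np.round(W[m][:,0].min()),np.round(np.percentile(W[m][:,2],[50,100])))
print([np.round(W[v,u]) for v,u in [(275,140),(200,140),(100,120)]])
dark=(f.max(-1)<85)
m=dark&(np.hypot(W[...,0]-500,W[...,1]-358)<110)&(W[...,2]>13)&(W[...,2]<20)
print(cv2.minAreaRect(W[m][:,:2].astype(np.float32)))
hsv=cv2.cvtColor(c["frame"],cv2.COLOR_RGB2HSV); g=(hsv[...,1]<60)&(hsv[...,2]>110)&(W[...,2]<15)&(W[...,2]>8)&(np.hypot(W[...,0]-541,W[...,1]-362)<62)
print(cv2.minAreaRect(W[g][:,:2].astype(np.float32)))
goal((534.6,249.3),75.5,8.9)
```

```text
240 663.0 [54. 58.]
260 662.0 [33. 58.]
280 661.0 [33. 58.]
300 660.0 [33. 58.]
320 658.0 [33. 92.]
340 658.0 [55. 92.]
360 652.0 [62. 97.]
400 685.0 [44. 49.]
[array([660., 353.,  18.]), array([665., 294.,   6.]), array([677., 221.,   6.])]
((507.2284240722656, 360.7610168457031), (179.12574768066406, 90.29277038574219), 5.205666542053223)
((539.7661743164062, 358.21844482421875), (93.23969268798828, 80.94117736816406), 4.893761157989502)
tool_pos [531.8 273.2 176.5] jaw 8.3 shift [ 24.6   1.1 100.9] wz -0.6 tilt [0.003 0.005] j [ 43.  26. -13.  -0. -51. -34.] t 4.05
```

Request:
{"method": "carry_out", "body": {"motion": [{"fingers": 0,"tx": 10,"ty": 0.4,"tz": 32,"wx": 0,"wy": 0,"wz": -0.6},{"fingers": 0,"tx": 10,"ty": 0.4,"tz": 32,"wx": 0,"wy": 0,"wz": 0},{"fingers": 0,"tx": 4,"ty": 0.3,"tz": 20,"wx": 0,"wy": 0,"wz": 0},{"fingers": 0,"tx": 0,"ty": 0,"tz": 10,"wx": 0,"wy": 0,"wz": 0},{"fingers": 0,"tx": 0,"ty": 0,"tz": 0,"wx": 0,"wy": 0,"wz": 0}]}}

```text
time_s: 4.47
tool_pos: [535.9, 254.2, 82.3]
ee_rot: [[0.176, -0.984, 0.011], [-0.984, -0.176, 0.01], [-0.008, -0.013, -1.0]]
contact_force: [0.2, 0.5, -0.2]
opening: 0.997
```

Run:
```python
from h import *
goal((534.6,249.3),75.5,8.9)
c=capture("wrist");cv2.imwrite("pics/w3.png",c["frame"][:,:,::-1])
```

```text
tool_pos [535.9 254.2  82.3] jaw 10.1 shift [4.6 2.2 6.7] wz 1.2 tilt [0.011 0.01 ] j [ 41.  33. -19.  -0. -38. -31.] t 4.47
```

View pics/w3.png

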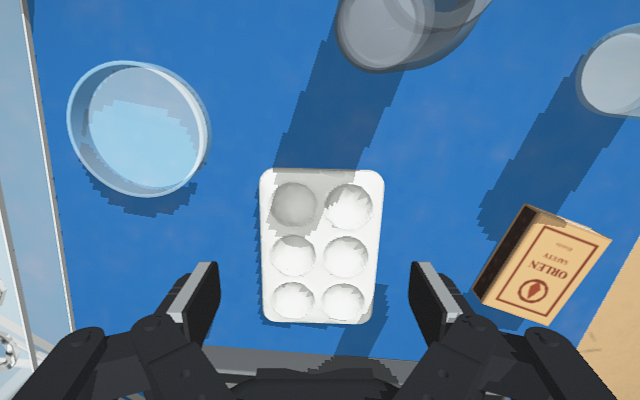

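```bash
cat >> h.py <<'E'
from scipy.spatial.transform import Rotation as Ro
def goal(xy,z,jaw):
    s=get_state(); R=s["ee_rot"]; d=np.array([xy[0],xy[1],z])-s["tool_pos"]; t=R.T@d
    a=np.degrees(np.arctan2(R[1,1],R[0,1])); dw=(jaw-a+90)%180-90
    y=np.radians(a+dw); Y=np.array([np.cos(y),np.sin(y),0]);Z=np.array([0,0,-1.]);D=np.stack([np.cross(Y,Z),Y,Z],1)
    w=Ro.from_matrix(R.T@D).as_rotvec(degrees=True)
    print("tool_pos",np.round(s["tool_pos"],1),"jaw",round(a%180,1),"shift",np.round(t,1),"w",np.round(w,1),"open",round(s["opening"],3),"F",np.round(s["contact_force"],1),"j",np.round(s["joint_pos"]),"t",round(s["time_s"],2))
E
python3 -c "
from h import *
goal((534.6,249.3),75.5,8.9)"
```

```text
tool_pos [536.3 254.5  83.3] jaw 10.1 shift [4.9 2.7 7.7] w [-0.8  0.5  1.2] open 1.0 F [-0.1  0.5 -0.6] j [ 41.  33. -19.  -0. -38. -31.] t 4.52
```

Request:
{"method": "carry_out", "body": {"motion": [{"fingers": 0,"tx": 4.9,"ty": 2.7,"tz": 3.7,"wx": -0.8,"wy": 0.5,"wz": 1.2},{"fingers": 0,"tx": 0,"ty": 0,"tz": 4,"wx": 0,"wy": 0,"wz": 0},{"fingers": 0,"tx": 0,"ty": 0,"tz": 0,"wx": 0,"wy": 0,"wz": 0}]}}

```text
time_s: 4.77
tool_pos: [535.9, 251.2, 78.1]
ee_rot: [[0.157, -0.988, 0.004], [-0.988, -0.157, 0.003], [-0.002, -0.004, -1.0]]
contact_force: [-0.1, -0.3, 0.4]
opening: 1.0
```

```bash
python3 -c "
from h import *
goal((534.6,249.3),75.5,8.9)"
```

```text
tool_pos [535.9 251.2  78.1] jaw 9.0 shift [1.7 1.6 2.6] w [-0.2  0.1  0.1] open 1.0 F [-0.1 -0.3  0.4] j [ 41.  33. -19.   0. -38. -32.] t 4.77
```

Request:
{"method": "carry_out", "body": {"motion": [{"fingers": 0,"tx": 2,"ty": 2,"tz": 3,"wx": -0.2,"wy": 0.1,"wz": 0},{"fingers": 0,"tx": 0,"ty": 0,"tz": 0,"wx": 0,"wy": 0,"wz": 0},{"fingers": 140,"tx": 0,"ty": 0,"tz": 0,"wx": 0,"wy": 0,"wz": 0},{"fingers": 140,"tx": 0,"ty": 0,"tz": 0,"wx": 0,"wy": 0,"wz": 0},{"fingers": 140,"tx": 0,"ty": 0,"tz": 0,"wx": 0,"wy": 0,"wz": 0},{"fingers": 140,"tx": 0,"ty": 0,"tz": 0,"wx": 0,"wy": 0,"wz": 0},{"fingers": 140,"tx": 0,"ty": 0,"tz": 0,"wx": 0,"wy": 0,"wz": 0},{"fingers": 140,"tx": 0,"ty": 0,"tz": 0,"wx": 0,"wy": 0,"wz": 0}], "newtons": 30}}

```text
time_s: 5.43
tool_pos: [535.2, 250.0, 78.4]
ee_rot: [[0.159, -0.987, 0.005], [-0.987, -0.159, 0.004], [-0.003, -0.006, -1.0]]
contact_force: [-1.1, 0.4, -0.7]
opening: 0.644
```

Run:
```python
from h import *
goal((534.6,249.3),75.5,8.9)
c=capture("wrist");cv2.imwrite("pics/w4.png",c["frame"][:,:,::-1])
```

```text
tool_pos [535.2 250.   78.4] jaw 9.1 shift [0.6 0.8 2.9] w [-0.3  0.2  0.2] open 0.644 F [-1.1  0.4 -0.7] j [ 41.  33. -19.   0. -38. -32.] t 5.43
```

View pics/w4.png

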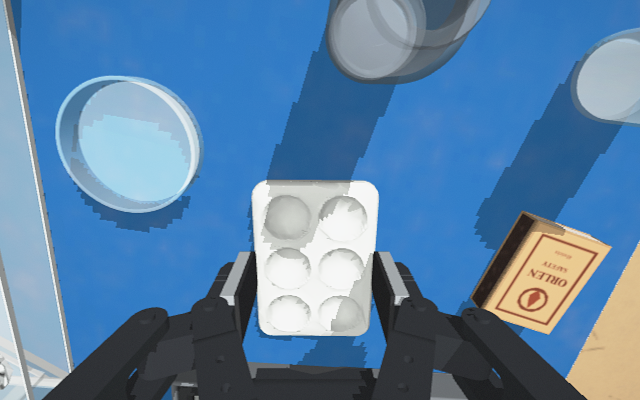

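Request:
{"method": "carry_out", "body": {"motion": [{"fingers": 40,"tx": 0,"ty": 0,"tz": 0,"wx": 0,"wy": 0,"wz": 0},{"fingers": 40,"tx": 0,"ty": 0,"tz": 0,"wx": 0,"wy": 0,"wz": 0},{"fingers": 40,"tx": 0,"ty": 1,"tz": 4,"wx": -0.3,"wy": 0.2,"wz": 0},{"fingers": 40,"tx": 0,"ty": 0,"tz": 0.5,"wx": 0,"wy": 0,"wz": 0}]}}

```text
time_s: 5.82
tool_pos: [534.4, 249.9, 73.6]
ee_rot: [[0.159, -0.987, 0.001], [-0.987, -0.159, -0.0], [0.0, -0.001, -1.0]]
contact_force: [-0.3, 0.5, -0.4]
opening: 0.84
```

Run:
```python
from h import *
goal((534.6,249.3),75.5,8.9)
```

```text
tool_pos [534.4 249.9  73.6] jaw 9.1 shift [ 0.6 -0.1 -1.9] w [-0.  -0.   0.2] open 0.84 F [-0.3  0.5 -0.4] j [ 41.  33. -19.   0. -38. -32.] t 5.82
```

Request:
{"method": "carry_out", "body": {"motion": [{"fingers": 40,"tx": 0,"ty": 0,"tz": -2,"wx": 0,"wy": 0,"wz": 0},{"fingers": 140,"tx": 0,"ty": 0,"tz": 0,"wx": 0,"wy": 0,"wz": 0},{"fingers": 140,"tx": 0,"ty": 0,"tz": 0,"wx": 0,"wy": 0,"wz": 0},{"fingers": 140,"tx": 0,"ty": 0,"tz": 0,"wx": 0,"wy": 0,"wz": 0},{"fingers": 140,"tx": 0,"ty": 0,"tz": 0,"wx": 0,"wy": 0,"wz": 0},{"fingers": 140,"tx": 0,"ty": 0,"tz": 0,"wx": 0,"wy": 0,"wz": 0},{"fingers": 140,"tx": 0,"ty": 0,"tz": 0,"wx": 0,"wy": 0,"wz": 0}]}}

```text
time_s: 6.4
tool_pos: [534.4, 250.0, 75.5]
ee_rot: [[0.159, -0.987, 0.0], [-0.987, -0.159, -0.001], [0.001, -0.0, -1.0]]
contact_force: [0.9, 0.4, -0.7]
opening: 0.654
```

Request:
{"method": "carry_out", "body": {"motion": [{"fingers": 140,"tx": 0,"ty": 0,"tz": -20,"wx": 0,"wy": 0,"wz": 0},{"fingers": 140,"tx": 0,"ty": 0,"tz": -20,"wx": 0,"wy": 0,"wz": 0}]}}

```text
time_s: 6.57
tool_pos: [532.1, 248.2, 111.6]
ee_rot: [[0.158, -0.987, -0.009], [-0.987, -0.158, -0.007], [0.006, 0.01, -1.0]]
contact_force: [0.0, 1.2, -0.8]
opening: 0.648
```

Run:
```python
from h import *
goal((541.5,363.2),130,95.1)
c=capture("wrist");cv2.imwrite("pics/w5.png",c["frame"][:,:,::-1])
```

```text
tool_pos [532.1 248.2 111.6] jaw 9.1 shift [-111.9  -27.2  -19.3] w [  0.7   0.2 -86. ] open 0.648 F [ 0.   1.2 -0.8] j [ 41.  30. -18.  -0. -43. -32.] t 6.57
```

View pics/w5.png

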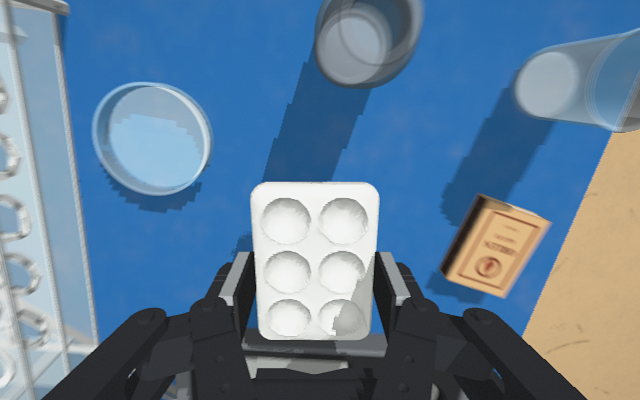

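Request:
{"method": "carry_out", "body": {"motion": [{"fingers": 140,"tx": -28,"ty": -7,"tz": -6,"wx": 0.4,"wy": 0.2,"wz": 0},{"fingers": 140,"tx": -28,"ty": -7,"tz": -6,"wx": 0.3,"wy": 0,"wz": 0},{"fingers": 140,"tx": -28,"ty": -7,"tz": -6,"wx": 0,"wy": 0,"wz": 0},{"fingers": 140,"tx": -28,"ty": -6,"tz": -3,"wx": 0,"wy": 0,"wz": 0},{"fingers": 140,"tx": 0,"ty": 0,"tz": 0,"wx": 0,"wy": 0,"wz": -7.1},{"fingers": 140,"tx": 0,"ty": 0,"tz": 0,"wx": 0,"wy": 0,"wz": -7.1},{"fingers": 140,"tx": 0,"ty": 0,"tz": 0,"wx": 0,"wy": 0,"wz": -7.1},{"fingers": 140,"tx": 0,"ty": 0,"tz": 0,"wx": 0,"wy": 0,"wz": -7.1}]}}

```text
time_s: 7.28
tool_pos: [542.1, 369.4, 136.1]
ee_rot: [[0.609, -0.793, 0.01], [-0.793, -0.609, -0.002], [0.008, -0.007, -1.0]]
contact_force: [0.3, -0.5, -1.0]
opening: 0.654
```

Request:
{"method": "carry_out", "body": {"motion": [{"fingers": 140,"tx": 0,"ty": 0,"tz": 0,"wx": 0,"wy": 0,"wz": -7.1},{"fingers": 140,"tx": 0,"ty": 0,"tz": 0,"wx": 0,"wy": 0,"wz": -7.1},{"fingers": 140,"tx": 0,"ty": 0,"tz": 0,"wx": 0,"wy": 0,"wz": -7.1},{"fingers": 140,"tx": 0,"ty": 0,"tz": 0,"wx": 0,"wy": 0,"wz": -7.1},{"fingers": 140,"tx": 0,"ty": 0,"tz": 0,"wx": 0,"wy": 0,"wz": -7.1},{"fingers": 140,"tx": 0,"ty": 0,"tz": 0,"wx": 0,"wy": 0,"wz": -7.1},{"fingers": 140,"tx": 0,"ty": 0,"tz": 0,"wx": 0,"wy": 0,"wz": -7.1},{"fingers": 140,"tx": 0,"ty": 0,"tz": 0,"wx": 0,"wy": 0,"wz": -7.1}]}}

```text
time_s: 7.95
tool_pos: [540.0, 368.5, 130.3]
ee_rot: [[0.996, 0.084, 0.004], [0.084, -0.996, -0.006], [0.004, 0.006, -1.0]]
contact_force: [-0.2, 0.8, -0.3]
opening: 0.651
```

Run:
```python
from h import *
goal((541.5,363.2),100,95.1)
c=capture("wrist");cv2.imwrite("pics/w6.png",c["frame"][:,:,::-1])
goal((541.5,363.2),100,95.1)
W=cloud(c);z=W[...,2]; f=c["frame"]
m=(f.min(-1)>150)&(z>35)&(c["depth"]>100)&(np.hypot(W[...,0]-541,W[...,1]-363)<70); print(cv2.minAreaRect(W[m][:,:2].astype(np.float32)),np.percentile(z[m],[5,50,95]))
```

```text
tool_pos [540.  368.5 130.3] jaw 94.8 shift [ 0.9  5.3 30.3] w [ 0.3 -0.2 -0.3] open 0.651 F [-0.2  0.8 -0.3] j [ 49.  34.  -7.   1. -49.  46.] t 7.95
tool_pos [539.9 368.5 130.2] jaw 95.0 shift [ 1.   5.2 30.2] w [ 0.4 -0.2 -0.1] open 0.651 F [ 0.7 -0.2 -1.1] j [ 49.  34.  -7.   1. -49.  46.] t 8.0
((540.923583984375, 367.8725891113281), (82.65290069580078, 56.737789154052734), 4.7106242179870605) [60.46840321 64.33067668 66.04601112]
```

View pics/w6.png

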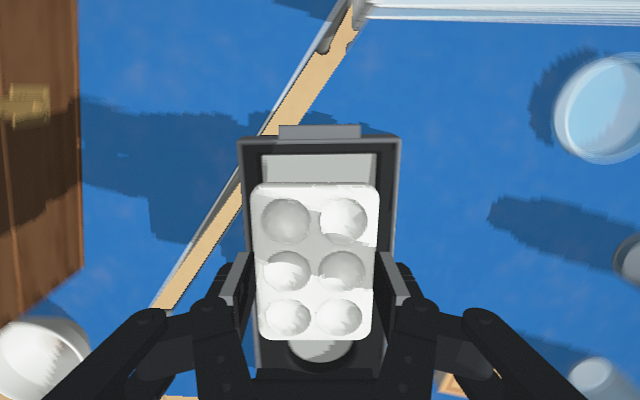

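Request:
{"method": "carry_out", "body": {"motion": [{"fingers": 140,"tx": 0.5,"ty": 4,"tz": 14,"wx": 0.3,"wy": -0.2,"wz": 0},{"fingers": 140,"tx": 0,"ty": 1,"tz": 14,"wx": 0,"wy": 0,"wz": 0},{"fingers": 140,"tx": 0,"ty": 0,"tz": 0,"wx": 0,"wy": 0,"wz": 0}]}}

```text
time_s: 8.25
tool_pos: [540.9, 363.6, 101.2]
ee_rot: [[0.997, 0.081, 0.001], [0.081, -0.997, 0.001], [0.001, -0.0, -1.0]]
contact_force: [-0.2, -0.9, -1.8]
opening: 0.65
```

Run:
```python
from h import *
c=capture("wrist");cv2.imwrite("pics/w7.png",c["frame"][:,:,::-1])
goal((541.5,363.2),88,95.1)
W=cloud(c);z=W[...,2]; f=c["frame"]
m=(f.min(-1)>150)&(z>22)&(c["depth"]>100)&(np.hypot(W[...,0]-541,W[...,1]-363)<60); print(cv2.minAreaRect(W[m][:,:2].astype(np.float32)),np.percentile(z[m],[5,50,95]))
# foam edges on both sides at several x
for x in (560,575,590):
    for lo,hi,dk in ((13,20,True),):
        q=(np.abs(W[...,0]-x)<2)&(z>13)&(z<17.3)&(f.max(-1)<85)&(np.abs(W[...,1]-363)<55); 
        if q.any():
            ys=np.sort(W[q][:,1]); g=np.argmax(np.diff(ys)); print(x,np.round([ys[0],ys[g],ys[g+1],ys[-1]],1))
```

```text
tool_pos [541.3 363.9 102.4] jaw 94.7 shift [ 0.1  0.7 14.4] w [-0.1 -0.1 -0.4] open 0.655 F [ 0.2 -0.1 -0.5] j [ 48.  36.  -8.   0. -46.  47.] t 8.3
((541.8125, 363.8744201660156), (82.90665435791016, 65.32597351074219), 3.65573787689209) [31.34493051 35.20397691 36.90697045]
560 [322.7 332.3 399.2 409.8]
575 [323.8 333.9 400.8 411. ]
590 [325.2 408.2 408.9 413.2]
```

View pics/w7.png

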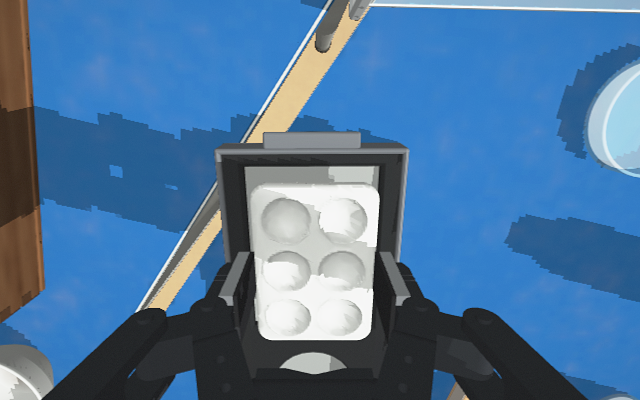

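Request:
{"method": "carry_out", "body": {"motion": [{"fingers": 140,"tx": 0,"ty": 0,"tz": 9,"wx": 0,"wy": 0,"wz": -0.3},{"fingers": 140,"tx": 0,"ty": 0,"tz": 5,"wx": 0,"wy": 0,"wz": 0},{"fingers": 140,"tx": 0,"ty": 0,"tz": 0,"wx": 0,"wy": 0,"wz": 0}]}}

```text
time_s: 8.55
tool_pos: [542.0, 364.7, 88.6]
ee_rot: [[0.996, 0.085, 0.004], [0.085, -0.996, 0.003], [0.004, -0.002, -1.0]]
contact_force: [-0.4, -0.4, -0.9]
opening: 0.649
```

Run:
```python
from h import *
c=capture("wrist");cv2.imwrite("pics/w8.png",c["frame"][:,:,::-1])
goal((541.5,364.2),87,95.1)
```

```text
tool_pos [542.  364.7  88.8] jaw 94.9 shift [-0.6  0.4  1.8] w [-0.1 -0.3 -0.2] open 0.652 F [-0.2  0.7 -1.3] j [ 48.  37.  -9.   0. -44.  47.] t 8.6
```

View pics/w8.png

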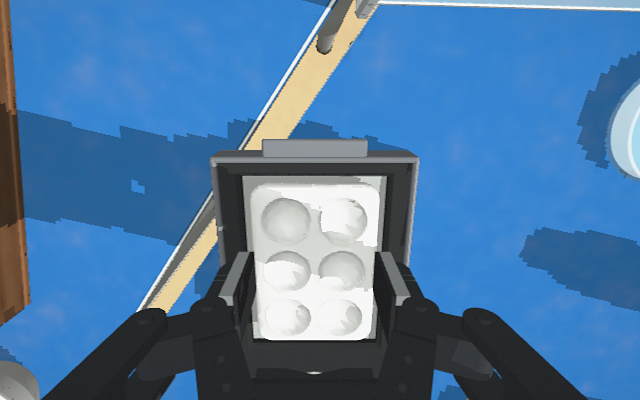

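Request:
{"method": "carry_out", "body": {"motion": [{"fingers": 140,"tx": -0.5,"ty": 0,"tz": 1.8,"wx": 0,"wy": -0.3,"wz": -0.2},{"fingers": 60,"tx": 0,"ty": 0,"tz": 0,"wx": 0,"wy": 0,"wz": 0},{"fingers": 60,"tx": 0,"ty": 0,"tz": 0,"wx": 0,"wy": 0,"wz": 0},{"fingers": 60,"tx": 0,"ty": 0,"tz": 0,"wx": 0,"wy": 0,"wz": 0},{"fingers": 60,"tx": 0,"ty": 0,"tz": -15,"wx": 0,"wy": 0,"wz": 0},{"fingers": 0,"tx": 0,"ty": 0,"tz": -35,"wx": 0,"wy": 0,"wz": 0},{"fingers": 0,"tx": 0,"ty": 0,"tz": -35,"wx": 0,"wy": 0,"wz": 0}]}}

```text
time_s: 9.18
tool_pos: [539.3, 362.6, 167.6]
ee_rot: [[0.996, 0.088, -0.012], [0.088, -0.996, -0.008], [-0.013, 0.006, -1.0]]
contact_force: [0.6, 0.3, 0.5]
opening: 0.994
```

Run:
```python
from h import *
c=capture("wrist");cv2.imwrite("pics/w9.png",c["frame"][:,:,::-1])
goal((529,147),170,8)
W=cloud(c);z=W[...,2]; f=c["frame"]
m=(f.min(-1)>110)&(z>18.5)&(z<27)&(c["depth"]>100)&(np.hypot(W[...,0]-541,W[...,1]-363)<60); print(cv2.minAreaRect(W[m][:,:2].astype(np.float32)),np.percentile(z[m],[5,50,95]))
for k in (-1,1):
  for q in (-35,0,35):
    a=np.array([542,364])+q*np.array([.996,.09])+k*24*np.array([-.09,.996]); i=np.nanargmin(np.hypot(W[...,0]-a[0],W[...,1]-a[1])); print(np.round(W.reshape(-1,3)[i],1))
```

```text
tool_pos [542.3 364.9 176.3] jaw 95.1 shift [-32.7 215.8   6.1] w [-0.   0.1 87.1] open 1.0 F [1.2 1.2 5.9] j [ 48.  31.  -4.  -0. -55.  47.] t 9.23
((550.083740234375, 365.05596923828125), (100.10234069824219, 90.30916595458984), 4.754218101501465) [18.80306796 20.96646309 22.48030126]
[509.2 337.   21. ]
[544.3 340.4  21.5]
[579.1 343.2  20.6]
[505.5 384.9  21.5]
[540.  388.   22.9]
[574.9 391.3  20.4]
```

View pics/w9.png

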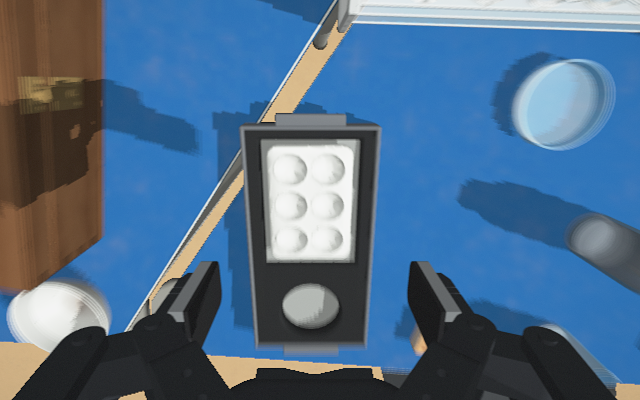

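Request:
{"method": "carry_out", "body": {"motion": [{"fingers": 0,"tx": -5.5,"ty": 36,"tz": 0,"wx": 0,"wy": 0,"wz": 0},{"fingers": 0,"tx": -5.5,"ty": 36,"tz": 0,"wx": 0,"wy": 0,"wz": 0},{"fingers": 0,"tx": -5.5,"ty": 36,"tz": 0,"wx": 0,"wy": 0,"wz": 0},{"fingers": 0,"tx": -5.5,"ty": 36,"tz": 0,"wx": 0,"wy": 0,"wz": 0},{"fingers": 0,"tx": -5.5,"ty": 36,"tz": 0,"wx": 0,"wy": 0,"wz": 0},{"fingers": 0,"tx": -5.5,"ty": 36,"tz": 0,"wx": 0,"wy": 0,"wz": 0},{"fingers": 0,"tx": 0,"ty": 0,"tz": 0,"wx": 0,"wy": 0,"wz": 0}]}}

```text
time_s: 9.82
tool_pos: [531.2, 144.0, 183.2]
ee_rot: [[0.995, 0.098, 0.018], [0.097, -0.995, 0.016], [0.02, -0.014, -1.0]]
contact_force: [-0.5, 1.2, -0.6]
opening: 1.001
```

Run:
```python
from h import *
c=capture("wrist");cv2.imwrite("pics/w10.png",c["frame"][:,:,::-1])
goal((529,147),92,95)
W=cloud(c);z=W[...,2]; print(off(c))
T=(W-get_state()["tool_pos"])@get_state()["ee_rot"]
ok=(np.abs(T[...,1])<36)
print(rect(W,(529,147),32,70,90,ok),rect(W,(529,147),32,30,90,ok))
```

```text
tool_pos [532.2 146.  183.7] jaw 95.7 shift [-5.1  0.1 91.6] w [-0.9 -1.3  0.7] open 1.001 F [-0.1  0.7  1.1] j [ 32.  21. -20.  -0. -47.  64.] t 9.87
(np.float64(-40.18590751707219), np.float64(44.886164295263434), array([-10.39958279, 106.23593283]))
(839, array([529.4, 145.9]), array([24.4, 23.3]), 77.4, array([528.1, 145.8,  77.4]), array([70.9, 77.4, 78.6])) (2984, array([530.4, 145.9]), array([35.2, 35.4]), 39.1, array([537.4, 146.2,  63.4]), array([34.8, 63.4, 78.1]))
```

View pics/w10.png

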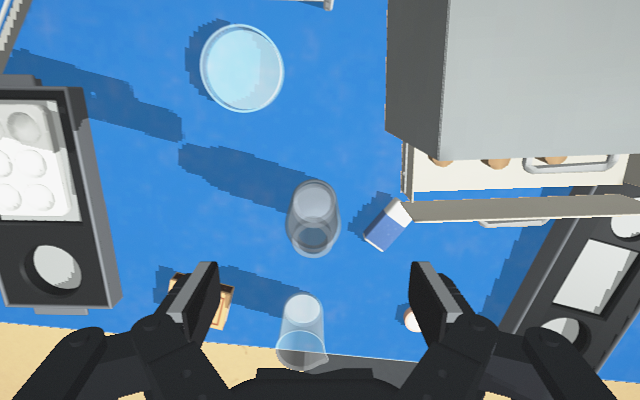

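Run:
```python
from h import *
c=capture("wrist");W=cloud(c);z=W[...,2]
for lo,hi in ((70,78),(78,86),(86,94),(94,102),(102,112)):
    m=(z>20)&(W[...,0]>520)&(W[...,1]>lo)&(W[...,1]<=hi)&(c["depth"]>180)
    if m.any(): print(lo,hi,np.round([W[m][:,0].min(),W[m][:,2].max()],1))
goal((529.4,146.2),92,95)
```

```text
70 78 [549.1  82.4]
78 86 [548.3  82.3]
86 94 [547.1  82.4]
94 102 [566.4  74.2]
102 112 [605.1  68.5]
tool_pos [532.9 147.7 183.8] jaw 95.8 shift [-5.8  2.6 91.7] w [-0.9 -1.3  0.8] open 1.003 F [ 0.3 -0.   0.4] j [ 32.  21. -20.  -0. -47.  64.] t 9.92
```

Request:
{"method": "carry_out", "body": {"motion": [{"fingers": 75,"tx": -5,"ty": 2,"tz": 0,"wx": -0.9,"wy": -1.3,"wz": 6.5},{"fingers": 75,"tx": 0,"ty": 0,"tz": 0,"wx": 0,"wy": 0,"wz": 6.5},{"fingers": 75,"tx": 0,"ty": 0,"tz": 0,"wx": 0,"wy": 0,"wz": 0}]}}

```text
time_s: 10.17
tool_pos: [529.5, 147.6, 185.0]
ee_rot: [[0.991, -0.134, 0.003], [-0.134, -0.991, 0.002], [0.003, -0.003, -1.0]]
contact_force: [0.1, 0.5, 0.4]
opening: 0.706
```

Run:
```python
from h import *
goal((529.4,146.2),92,84)
```

```text
tool_pos [529.5 147.6 185. ] jaw 82.3 shift [-0.2  1.7 93. ] w [-0.2 -0.2 -1.7] open 0.706 F [0.1 0.5 0.4] j [ 32.  21. -19.  -0. -49.  50.] t 10.17
```

Request:
{"method": "carry_out", "body": {"motion": [{"fingers": 75,"tx": 0,"ty": 1.7,"tz": 25,"wx": -0.2,"wy": -0.2,"wz": 0},{"fingers": 75,"tx": 0,"ty": 0,"tz": 25,"wx": 0,"wy": 0,"wz": 0},{"fingers": 75,"tx": 0,"ty": 0,"tz": 20,"wx": 0,"wy": 0,"wz": 0},{"fingers": 75,"tx": 0,"ty": 0,"tz": 0,"wx": 0,"wy": 0,"wz": 0}]}}

```text
time_s: 10.5
tool_pos: [532.9, 152.2, 115.8]
ee_rot: [[0.993, -0.116, 0.01], [-0.116, -0.993, 0.005], [0.009, -0.006, -1.0]]
contact_force: [-0.9, 0.4, -0.3]
opening: 0.703
```

Run:
```python
from h import *
goal((529.4,146.2),92,83)
c=capture("wrist");cv2.imwrite("pics/w11.png",c["frame"][:,:,::-1])
```

```text
tool_pos [532.9 152.2 115.8] jaw 83.4 shift [-3.   6.5 23.7] w [-0.3 -0.5  0.4] open 0.703 F [-0.9  0.4 -0.3] j [ 33.  27. -23.   0. -39.  51.] t 10.5
```

View pics/w11.png

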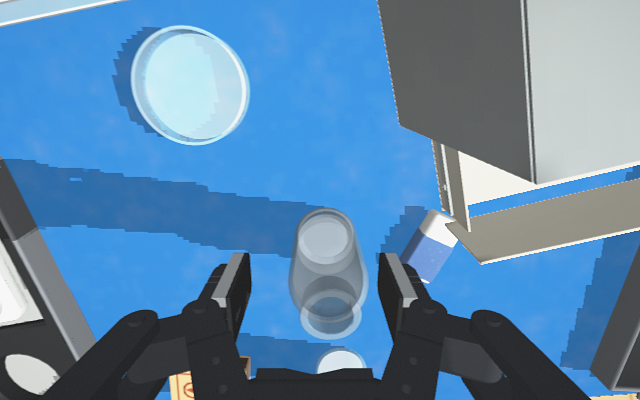

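Request:
{"method": "carry_out", "body": {"motion": [{"fingers": 75,"tx": -3,"ty": 6.5,"tz": 8,"wx": -0.3,"wy": -0.5,"wz": 0},{"fingers": 75,"tx": 0,"ty": 1,"tz": 12,"wx": 0,"wy": 0,"wz": 0},{"fingers": 75,"tx": 0,"ty": 0.5,"tz": 4,"wx": 0,"wy": 0,"wz": 0},{"fingers": 75,"tx": 0,"ty": 0,"tz": 0,"wx": 0,"wy": 0,"wz": 0}]}}

```text
time_s: 10.88
tool_pos: [532.4, 147.6, 96.1]
ee_rot: [[0.994, -0.107, 0.009], [-0.107, -0.994, 0.005], [0.009, -0.005, -1.0]]
contact_force: [-0.4, 0.9, 0.4]
opening: 0.703
```

Run:
```python
from h import *
goal((529.4,146.2),92,83)
```

```text
tool_pos [532.4 147.6  96.1] jaw 83.9 shift [-2.8  1.7  4.1] w [-0.3 -0.5  0.9] open 0.703 F [-0.4  0.9  0.4] j [ 32.  29. -24.   0. -37.  51.] t 10.88
```

Request:
{"method": "carry_out", "body": {"motion": [{"fingers": 75,"tx": -3,"ty": 1.8,"tz": 3,"wx": -0.3,"wy": -0.5,"wz": 0},{"fingers": 75,"tx": 0,"ty": 0,"tz": 0,"wx": 0,"wy": 0,"wz": 0},{"fingers": 190,"tx": 0,"ty": 0,"tz": 0,"wx": 0,"wy": 0,"wz": 0},{"fingers": 190,"tx": 0,"ty": 0,"tz": 0,"wx": 0,"wy": 0,"wz": 0},{"fingers": 190,"tx": 0,"ty": 0,"tz": 0,"wx": 0,"wy": 0,"wz": 0},{"fingers": 190,"tx": 0,"ty": 0,"tz": 0,"wx": 0,"wy": 0,"wz": 0},{"fingers": 190,"tx": 0,"ty": 0,"tz": 0,"wx": 0,"wy": 0,"wz": 0},{"fingers": 190,"tx": 0,"ty": 0,"tz": 0,"wx": 0,"wy": 0,"wz": 0}]}}

```text
time_s: 11.55
tool_pos: [530.4, 146.7, 96.6]
ee_rot: [[0.994, -0.105, 0.005], [-0.105, -0.994, 0.003], [0.004, -0.004, -1.0]]
contact_force: [0.3, -0.1, -0.7]
opening: 0.423
```

Run:
```python
from h import *
goal((451.7,356.2),185,83)
c=capture("wrist");cv2.imwrite("pics/w12.png",c["frame"][:,:,::-1])
```

```text
tool_pos [530.4 146.7  96.6] jaw 84.0 shift [ -99.8 -200.4  -88.1] w [-0.2 -0.3  1. ] open 0.423 F [ 0.3 -0.1 -0.7] j [ 32.  28. -24.  -0. -37.  52.] t 11.55
```

View pics/w12.png

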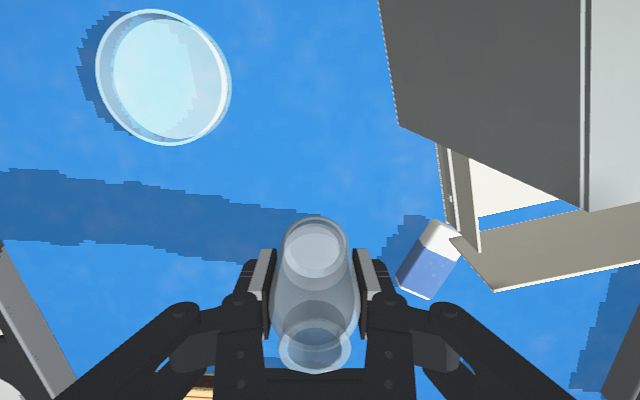

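Request:
{"method": "carry_out", "body": {"motion": [{"fingers": 190,"tx": 0,"ty": 0,"tz": -25,"wx": 0,"wy": 0,"wz": 0},{"fingers": 190,"tx": 0,"ty": 0,"tz": -30,"wx": 0,"wy": 0,"wz": 0},{"fingers": 190,"tx": -16.6,"ty": -33.4,"tz": 0,"wx": 0,"wy": 0,"wz": 0},{"fingers": 190,"tx": -16.6,"ty": -33.4,"tz": 0,"wx": 0,"wy": 0,"wz": 0},{"fingers": 190,"tx": -16.6,"ty": -33.4,"tz": 0,"wx": 0,"wy": 0,"wz": 0},{"fingers": 190,"tx": -16.6,"ty": -33.4,"tz": 0,"wx": 0,"wy": 0,"wz": 0},{"fingers": 190,"tx": -16.6,"ty": -33.4,"tz": 0,"wx": 0,"wy": 0,"wz": 0}]}}

```text
time_s: 12.18
tool_pos: [465.5, 321.1, 153.8]
ee_rot: [[0.993, -0.119, 0.002], [-0.119, -0.993, 0.002], [0.002, -0.003, -1.0]]
contact_force: [-0.0, 0.5, -0.7]
opening: 0.424
```

Request:
{"method": "carry_out", "body": {"motion": [{"fingers": 190,"tx": -16.6,"ty": -26,"tz": 0,"wx": 0,"wy": 0,"wz": 0},{"fingers": 190,"tx": 0,"ty": 0,"tz": 0,"wx": 0,"wy": 0,"wz": 0}]}}

```text
time_s: 12.35
tool_pos: [450.0, 356.0, 154.3]
ee_rot: [[0.994, -0.113, 0.004], [-0.113, -0.994, 0.005], [0.004, -0.006, -1.0]]
contact_force: [0.4, -1.0, -0.2]
opening: 0.418
```

```bash
cat >> h.py <<'E'
def hole(c,ctr,rad,zt=16,smin=110,dz=1.5,show=False):
    "light floor seen through round/rect cut-out: rim found as foam boundary projected at foam top"
    W=cloud(c); hsv=cv2.cvtColor(c["frame"],cv2.COLOR_RGB2HSV)
    m=(np.hypot(W[...,0]-ctr[0],W[...,1]-ctr[1])<rad)&(W[...,2]<zt-dz)&(W[...,2]>zt-15)
    n,l,st,ce=cv2.connectedComponentsWithStats(m.astype(np.uint8)); i=1+np.argmax(st[1:,4])
    vu=np.argwhere(l==i); P=np.array([onz(c,u,v,zt)[:2] for v,u in vu],np.float32)
    return st[i],cv2.minAreaRect(P),cv2.minEnclosingCircle(P)
E
python3 - <<'E'
from h import *
c=capture("wrist");cv2.imwrite("pics/w13.png",c["frame"][:,:,::-1])
goal((451.7,356.2),101,84)
print(hole(c,(452,356),28)); W=cloud(c); print(rect(W,(452,356),40,100,160))
E
```

```text
tool_pos [450.4 354.3 154.1] jaw 83.5 shift [ 1.  -1.8 53.1] w [-0.3 -0.2 -0.5] open 0.42 F [ 0.4 -0.3 -0.3] j [ 54.  26. -18.   0. -46.  29.] t 12.4
(array([ 278,  180,   73,   52, 2321], dtype=int32), ((456.1641540527344, 355.93060302734375), (48.55887222290039, 35.931278228759766), 82.59172821044922), ((450.5042724609375, 356.5506286621094), 24.7237491607666))
(22314, array([450.1, 356.2]), array([79.9, 36.5]), 84.3, array([459.5, 355.6, 131.8]), array([106.5, 131.8, 158. ]))
```

View pics/w13.png

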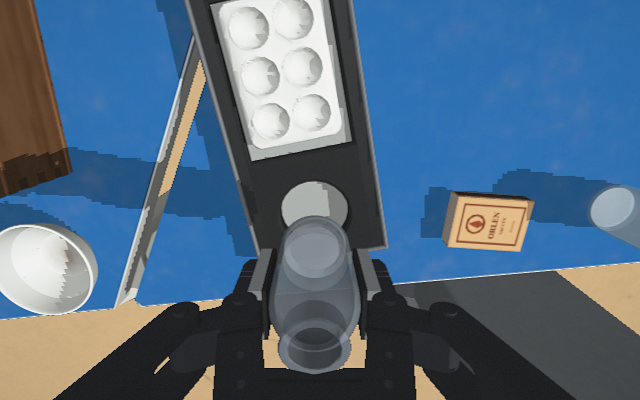

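Request:
{"method": "carry_out", "body": {"motion": [{"fingers": 190,"tx": 1,"ty": -2,"tz": 12,"wx": -0.3,"wy": -0.2,"wz": 0},{"fingers": 190,"tx": 0,"ty": 0.5,"tz": 14,"wx": 0,"wy": 0,"wz": 0},{"fingers": 190,"tx": -0.5,"ty": 0.5,"tz": 6,"wx": 0,"wy": 0,"wz": 0},{"fingers": 190,"tx": 0,"ty": 0,"tz": 0,"wx": 0,"wy": 0,"wz": 0}]}}

```text
time_s: 12.73
tool_pos: [451.1, 353.8, 119.1]
ee_rot: [[0.993, -0.115, -0.002], [-0.115, -0.993, -0.002], [-0.002, 0.002, -1.0]]
contact_force: [-0.0, 0.1, -0.9]
opening: 0.422
```

Run:
```python
from h import *
c=capture("wrist");cv2.imwrite("pics/w14.png",c["frame"][:,:,::-1])
goal((452,356.7),101,84)
print(hole(c,(452,356),28))
```

```text
tool_pos [451.3 353.6 119.4] jaw 83.4 shift [ 0.4 -3.2 18.4] w [ 0.1  0.1 -0.6] open 0.42 F [ 0.3  0.4 -0.7] j [ 54.  28. -20.  -0. -42.  29.] t 12.78
(array([ 267,  199,   85,   57, 1607], dtype=int32), ((458.38629150390625, 356.98065185546875), (31.516284942626953, 48.9382209777832), 3.9613497257232666), ((450.77569580078125, 356.44921875), 24.482669830322266))
```

View pics/w14.png

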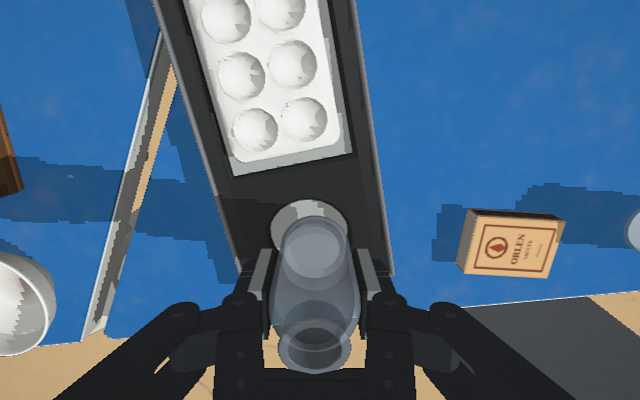

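Request:
{"method": "carry_out", "body": {"motion": [{"fingers": 190,"tx": 0.4,"ty": -4,"tz": 0,"wx": 0,"wy": 0,"wz": 0},{"fingers": 190,"tx": 0,"ty": -0.5,"tz": 8,"wx": 0,"wy": 0,"wz": 0},{"fingers": 190,"tx": 0,"ty": 0,"tz": 6,"wx": 0,"wy": 0,"wz": 0},{"fingers": 190,"tx": 0,"ty": 0,"tz": 0,"wx": 0,"wy": 0,"wz": 0}]}}

```text
time_s: 13.12
tool_pos: [453.9, 357.2, 105.1]
ee_rot: [[0.993, -0.119, -0.001], [-0.119, -0.993, -0.001], [-0.001, 0.001, -1.0]]
contact_force: [0.1, -0.1, -0.8]
opening: 0.424
```

Run:
```python
from h import *
c=capture("wrist");cv2.imwrite("pics/w15.png",c["frame"][:,:,::-1])
goal((452,356.7),101,84)
```

```text
tool_pos [454.  357.3 105.4] jaw 83.2 shift [-1.9  0.8  4.4] w [ 0.1  0.  -0.8] open 0.423 F [ 0.4 -0.  -0.3] j [ 54.  30. -20.  -0. -41.  29.] t 13.17
```

View pics/w15.png

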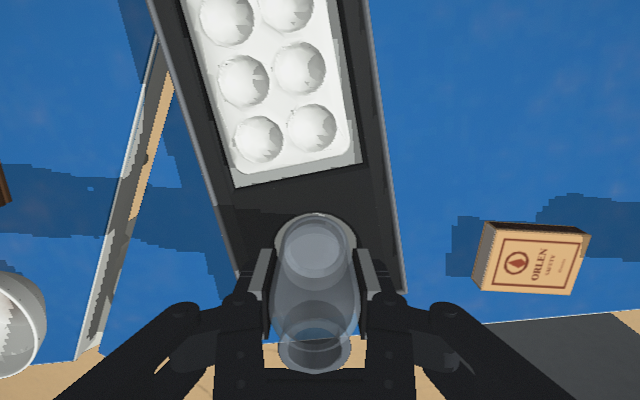

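Request:
{"method": "carry_out", "body": {"motion": [{"fingers": 190,"tx": -2,"ty": 0.8,"tz": 2.5,"wx": 0,"wy": 0,"wz": 0},{"fingers": 190,"tx": 0,"ty": 0,"tz": 2,"wx": 0,"wy": 0,"wz": 0},{"fingers": 190,"tx": 0,"ty": 0,"tz": 0,"wx": 0,"wy": 0,"wz": 0}]}}

```text
time_s: 13.42
tool_pos: [451.9, 356.8, 100.9]
ee_rot: [[0.993, -0.118, -0.0], [-0.118, -0.993, -0.0], [-0.0, 0.0, -1.0]]
contact_force: [0.6, -0.1, -0.0]
opening: 0.42
```

Run:
```python
from h import *
goal((452,356.7),101,84)
```

```text
tool_pos [451.9 356.8 100.9] jaw 83.2 shift [ 0.1  0.1 -0.1] w [ 0.   0.  -0.8] open 0.42 F [ 0.6 -0.1 -0. ] j [ 54.  30. -20.  -0. -40.  29.] t 13.42
```

Request:
{"method": "carry_out", "body": {"motion": [{"fingers": 130,"tx": 0,"ty": 0,"tz": 0,"wx": 0,"wy": 0,"wz": 0},{"fingers": 60,"tx": 0,"ty": 0,"tz": 0,"wx": 0,"wy": 0,"wz": 0},{"fingers": 60,"tx": 0,"ty": 0,"tz": 0,"wx": 0,"wy": 0,"wz": 0},{"fingers": 60,"tx": 0,"ty": 0,"tz": -15,"wx": 0,"wy": 0,"wz": 0},{"fingers": 60,"tx": 0,"ty": 0,"tz": -25,"wx": 0,"wy": 0,"wz": 0},{"fingers": 60,"tx": 0,"ty": 0,"tz": -25,"wx": 0,"wy": 0,"wz": 0},{"fingers": 60,"tx": 0,"ty": 0,"tz": -25,"wx": 0,"wy": 0,"wz": 0},{"fingers": 60,"tx": 0,"ty": 0,"tz": 0,"wx": 0,"wy": 0,"wz": 0}]}}

```text
time_s: 14.08
tool_pos: [451.7, 356.7, 194.0]
ee_rot: [[0.993, -0.117, -0.001], [-0.117, -0.993, -0.003], [-0.001, 0.003, -1.0]]
contact_force: [-0.7, 0.7, 0.9]
opening: 0.767
```

Run:
```python
from h import *
c=capture("wrist");cv2.imwrite("pics/w16.png",c["frame"][:,:,::-1])
goal((428.5,43.5),190,90)
W=cloud(c)
print(rect(W,(452,356),32,76,90),rect(W,(452,356),32,35,90))
```

```text
tool_pos [450.9 356.  191.9] jaw 83.2 shift [ 14.8 312.9   3.5] w [ 0.3  0.2 -6.8] open 0.763 F [ 0.  -0.   0.2] j [ 54.  23. -15.  -0. -52.  29.] t 14.13
(715, array([450.7, 356.1]), array([23.8, 23.6]), 44.1, array([450. , 356.2,  81.5]), array([77.2, 81.5, 82.6])) (2786, array([452.1, 355.9]), array([34.8, 34.8]), 39.1, array([458.7, 355.6,  67.6]), array([39.6, 67.6, 82.1]))
```

View pics/w16.png

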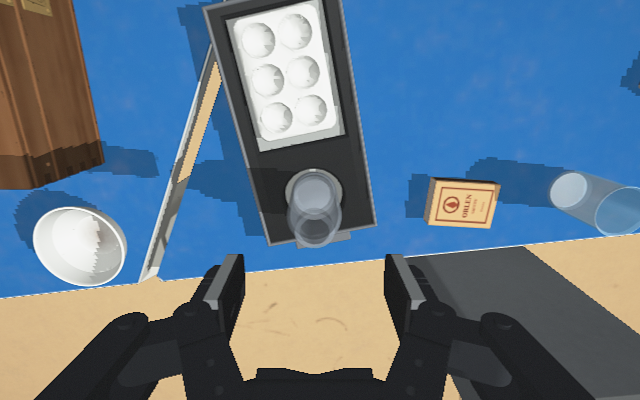

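Request:
{"method": "carry_out", "body": {"motion": [{"fingers": 60,"tx": 2,"ty": 39,"tz": 0,"wx": 0,"wy": 0,"wz": 0},{"fingers": 60,"tx": 2,"ty": 39,"tz": 0,"wx": 0,"wy": 0,"wz": 0},{"fingers": 60,"tx": 2,"ty": 39,"tz": 0,"wx": 0,"wy": 0,"wz": 0},{"fingers": 60,"tx": 2,"ty": 39,"tz": 0,"wx": 0,"wy": 0,"wz": 0},{"fingers": 60,"tx": 2,"ty": 39,"tz": 0,"wx": 0,"wy": 0,"wz": 0},{"fingers": 60,"tx": 2,"ty": 39,"tz": 0,"wx": 0,"wy": 0,"wz": 0},{"fingers": 60,"tx": 2,"ty": 39,"tz": 0,"wx": 0,"wy": 0,"wz": 0},{"fingers": 60,"tx": 2,"ty": 39,"tz": 0,"wx": 0,"wy": 0,"wz": 0}]}}

```text
time_s: 14.8
tool_pos: [428.0, 38.5, 188.7]
ee_rot: [[0.994, -0.106, -0.005], [-0.106, -0.994, -0.003], [-0.005, 0.004, -1.0]]
contact_force: [1.3, -0.3, -0.5]
opening: 0.764
```

Request:
{"method": "carry_out", "body": {"motion": [{"fingers": 60,"tx": 0,"ty": 0,"tz": 0,"wx": 0,"wy": 0,"wz": 0}]}}

```text
time_s: 14.88
tool_pos: [425.3, 33.4, 187.6]
ee_rot: [[0.994, -0.113, -0.01], [-0.113, -0.994, -0.005], [-0.009, 0.006, -1.0]]
contact_force: [0.1, -0.2, -0.3]
opening: 0.763
```

Run:
```python
from h import *
c=capture("wrist");cv2.imwrite("pics/w17.png",c["frame"][:,:,::-1]); np.save("w17.npy",c,allow_pickle=True)
goal((428.4,43.5),77,90)
W=cloud(c);z=W[...,2];f=c["frame"].astype(int)
print(rect(W,(428,44),20,4,12))
m=(f.max(-1)<85)&(np.hypot(W[...,0]-483,W[...,1]+95)<110)&(z>13)&(z<20)
print(cv2.minAreaRect(W[m][:,:2].astype(np.float32)))
```

```text
tool_pos [426.2  35.2 187.8] jaw 83.6 shift [  2.1  -9.1 110.7] w [ 0.3  0.5 -6.4] open 0.765 F [-0.3  0.1 -0.5] j [ 27.  11. -35.   0. -45.  57.] t 14.93
(711, array([428.6,  43.1]), array([23.7, 24. ]), 32.5, array([429. ,  43. ,   7.2]), array([6. , 7.2, 8.3]))
((471.59014892578125, -85.84506225585938), (90.78507995605469, 151.73150634765625), 80.03236389160156)
```

View pics/w17.png

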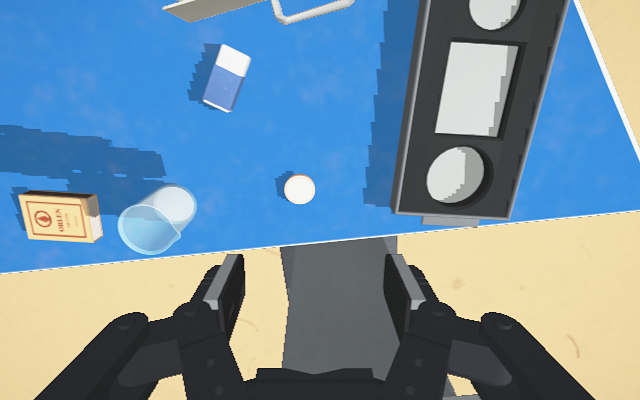

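Run:
```python
from h import *
c=np.load("w17.npy",allow_pickle=True).item()
print(hole(c,(428,-78),30)); print(hole(c,(490,-89),42))
for n in ("side","scene"):
    c=capture(n); W=cloud(c); z=W[...,2]
    for y in range(-180,60,20):
        m=(z>25)&(z<200)&(np.abs(W[...,1]-y)<=10)&(W[...,0]>500)&(W[...,0]<800)
        if m.sum()>3: 
            p=W[m];i=np.argmin(p[:,0]);print(n,y,np.round(p[i]),np.round(p[:,2].max()))
goal((428.6,43.1),77,90)
```

```text
(array([ 427,  146,   67,   64, 3123], dtype=int32), ((426.67022705078125, -79.09294128417969), (49.36729431152344, 48.920814514160156), 51.80179214477539), ((426.6788330078125, -78.9391098022461), 25.245357513427734))
(array([ 435,   38,   91,  101, 6647], dtype=int32), ((488.852294921875, -90.10903930664062), (51.66949462890625, 64.78330993652344), 80.28529357910156), ((488.50518798828125, -89.73199462890625), 40.04571533203125))
side -60 [568. -51.  55.] 115.0
side -40 [565. -31.  66.] 128.0
side -20 [562. -10.  73.] 128.0
side 0 [544.   6.  57.] 130.0
side 20 [543.  22.  55.] 128.0
side 40 [542.  31.  57.] 128.0
scene -40 [565. -34.  60.] 124.0
scene -20 [562. -12.  58.] 125.0
scene 0 [544.   5.  55.] 125.0
scene 20 [541.  26.  53.] 125.0
scene 40 [540.  37.  54.] 126.0
tool_pos [427.9  38.1 188.4] jaw 83.8 shift [  0.7  -5.5 111.4] w [ 0.2  0.3 -6.2] open 0.765 F [ 0.3 -0.1  0.3] j [ 27.  11. -35.   0. -45.  57.] t 15.03
```

Request:
{"method": "carry_out", "body": {"motion": [{"fingers": 60,"tx": 0,"ty": 0,"tz": 0,"wx": 0,"wy": 0,"wz": 7.1},{"fingers": 60,"tx": 0,"ty": 0,"tz": 0,"wx": 0,"wy": 0,"wz": 7.1},{"fingers": 60,"tx": 0,"ty": 0,"tz": 0,"wx": 0,"wy": 0,"wz": 7.1},{"fingers": 60,"tx": 0,"ty": 0,"tz": 0,"wx": 0,"wy": 0,"wz": 7.1},{"fingers": 60,"tx": 0,"ty": 0,"tz": 0,"wx": 0,"wy": 0,"wz": 7.1},{"fingers": 60,"tx": 0,"ty": 0,"tz": 0,"wx": 0,"wy": 0,"wz": 7.1},{"fingers": 60,"tx": 0,"ty": 0,"tz": 0,"wx": 0,"wy": 0,"wz": 7.1},{"fingers": 60,"tx": 0,"ty": 0,"tz": 0,"wx": 0,"wy": 0,"wz": 7.1}]}}

```text
time_s: 15.7
tool_pos: [431.3, 50.0, 187.0]
ee_rot: [[0.445, -0.895, -0.004], [-0.895, -0.445, -0.003], [0.001, 0.005, -1.0]]
contact_force: [-0.4, 0.7, -0.3]
opening: 0.763
```

Request:
{"method": "carry_out", "body": {"motion": [{"fingers": 60,"tx": 0,"ty": 0,"tz": 0,"wx": 0,"wy": 0,"wz": 7.1},{"fingers": 60,"tx": 0,"ty": 0,"tz": 0,"wx": 0,"wy": 0,"wz": 7.1},{"fingers": 60,"tx": 0,"ty": 0,"tz": 0,"wx": 0,"wy": 0,"wz": 7.1},{"fingers": 60,"tx": 0,"ty": 0,"tz": 0,"wx": 0,"wy": 0,"wz": 7.1},{"fingers": 60,"tx": 0,"ty": 0,"tz": 0,"wx": 0,"wy": 0,"wz": 7.1},{"fingers": 60,"tx": 0,"ty": 0,"tz": 0,"wx": 0,"wy": 0,"wz": 0}]}}

```text
time_s: 16.2
tool_pos: [433.7, 60.8, 185.7]
ee_rot: [[-0.162, -0.987, -0.003], [-0.987, 0.162, -0.002], [0.003, 0.002, -1.0]]
contact_force: [-0.2, 0.3, -0.0]
opening: 0.767
```

Run:
```python
from h import *
c=capture("wrist");cv2.imwrite("pics/w18.png",c["frame"][:,:,::-1]); np.save("w18.npy",c,allow_pickle=True)
goal((428.6,43.1),110,170)
W=cloud(c)
print(rect(W,(428,44),20,4,12))
```

```text
tool_pos [433.7  60.8 185.7] jaw 170.9 shift [18.   2.1 75.7] w [ 0.1 -0.2  0.9] open 0.766 F [ 0.3  0.2 -0.3] j [ 29.  12. -34.   0. -44. -39.] t 16.25
(750, array([428.5,  43.5]), array([23.9, 23.4]), 81.2, array([428.2,  43. ,   7.2]), array([5.9, 7.2, 8.3]))
```

View pics/w18.png

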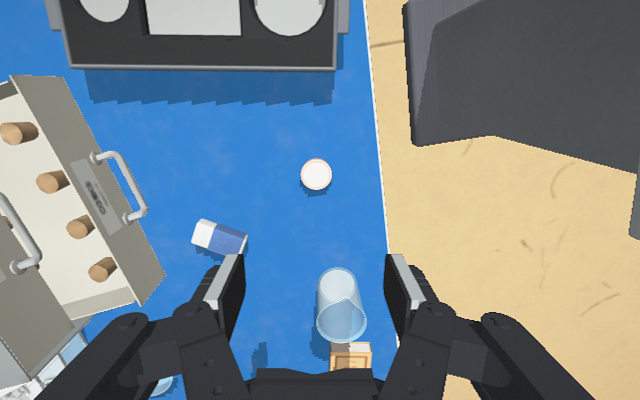

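Request:
{"method": "carry_out", "body": {"motion": [{"fingers": 60,"tx": 9,"ty": 1,"tz": 26,"wx": 0,"wy": 0,"wz": 0.9},{"fingers": 60,"tx": 9,"ty": 1,"tz": 26,"wx": 0,"wy": 0,"wz": 0},{"fingers": 60,"tx": 2,"ty": 0,"tz": 22,"wx": 0,"wy": 0,"wz": 0},{"fingers": 60,"tx": 0,"ty": 0,"tz": 10,"wx": 0,"wy": 0,"wz": 0},{"fingers": 60,"tx": 0,"ty": 0,"tz": 0,"wx": 0,"wy": 0,"wz": 0}]}}

```text
time_s: 16.67
tool_pos: [431.7, 46.6, 100.2]
ee_rot: [[-0.148, -0.989, 0.006], [-0.989, 0.148, 0.001], [-0.002, -0.005, -1.0]]
contact_force: [-0.1, 0.0, 0.4]
opening: 0.767
```

Run:
```python
from h import *
c=capture("wrist");cv2.imwrite("pics/w19.png",c["frame"][:,:,::-1])
goal((428.5,43.3),77.5,170)
W=cloud(c)
print(rect(W,(428,44),20,4,12))
```

```text
tool_pos [432.   46.7 100.9] jaw 171.5 shift [ 4.   3.1 23.3] w [-0.3  0.2  1.5] open 0.766 F [-0.8  0.1 -0.2] j [ 28.  20. -40.   0. -29. -36.] t 16.72
(1462, array([428.4,  43.3]), array([24.2, 23.5]), 82.1, array([428.2,  42.5,   7.2]), array([5.9, 7.2, 8.2]))
```

View pics/w19.png

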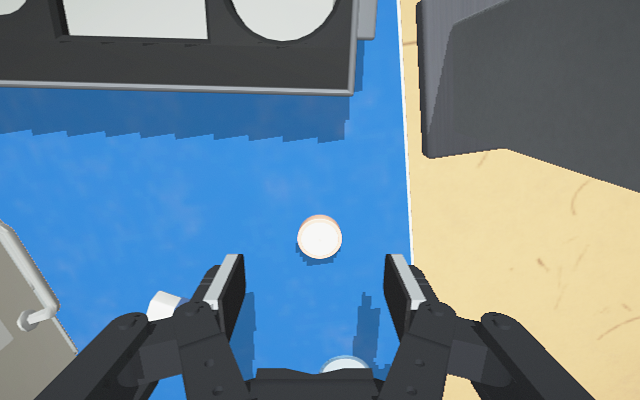

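Request:
{"method": "carry_out", "body": {"motion": [{"fingers": 60,"tx": 5,"ty": 4,"tz": 12,"wx": -0.3,"wy": 0.2,"wz": 1.5},{"fingers": 60,"tx": 1,"ty": 1,"tz": 11,"wx": 0,"wy": 0,"wz": 0},{"fingers": 60,"tx": 0,"ty": 0,"tz": 0,"wx": 0,"wy": 0,"wz": 0}]}}

```text
time_s: 16.97
tool_pos: [428.7, 44.1, 79.3]
ee_rot: [[-0.166, -0.986, 0.006], [-0.986, 0.166, 0.001], [-0.002, -0.006, -1.0]]
contact_force: [-0.1, -0.1, -1.0]
opening: 0.765
```

Run:
```python
from h import *
goal((428.5,43.3),77.5,170)
```

```text
tool_pos [428.7  44.1  79.3] jaw 170.5 shift [0.8 0.1 1.8] w [-0.3  0.1  0.5] open 0.765 F [-0.1 -0.1 -1. ] j [ 28.  22. -42.   0. -26. -37.] t 16.97
```

Request:
{"method": "carry_out", "body": {"motion": [{"fingers": 60,"tx": 0.8,"ty": 0,"tz": 2,"wx": -0.3,"wy": 0.1,"wz": 0},{"fingers": 60,"tx": 0,"ty": 0,"tz": 0,"wx": 0,"wy": 0,"wz": 0},{"fingers": 130,"tx": 0,"ty": 0,"tz": 0,"wx": 0,"wy": 0,"wz": 0},{"fingers": 130,"tx": 0,"ty": 0,"tz": 0,"wx": 0,"wy": 0,"wz": 0}], "newtons": 25}}

```text
time_s: 17.3
tool_pos: [431.0, 45.3, 80.2]
ee_rot: [[-0.16, -0.987, 0.006], [-0.987, 0.16, 0.003], [-0.004, -0.006, -1.0]]
contact_force: [0.6, 0.8, 0.0]
opening: 0.499
```

Run:
```python
from h import *
c=capture("wrist");cv2.imwrite("pics/w20.png",c["frame"][:,:,::-1])
goal((428.5,43.3),77.5,170)
W=cloud(c);s=get_state(); T=(W-s["tool_pos"])@s["ee_rot"]
m=(c["depth"]>0)&(c["depth"]<260)&(np.abs(T[...,1])<70)&(T[...,2]>50)&(np.abs(T[...,0])<12)&(c["frame"].max(-1)<140)&(np.abs(T[...,1])>16)
print(np.percentile(T[m][:,2],[50,95,99,100]))
```

```text
tool_pos [431.2  45.3  80.3] jaw 170.8 shift [2.5 2.3 2.8] w [-0.3  0.2  0.8] open 0.49 F [ 0.9 -0.5  0.9] j [ 28.  22. -41.   0. -26. -37.] t 17.35
[57.54387763 66.74951955 79.38191807 81.01870709]
```

View pics/w20.png

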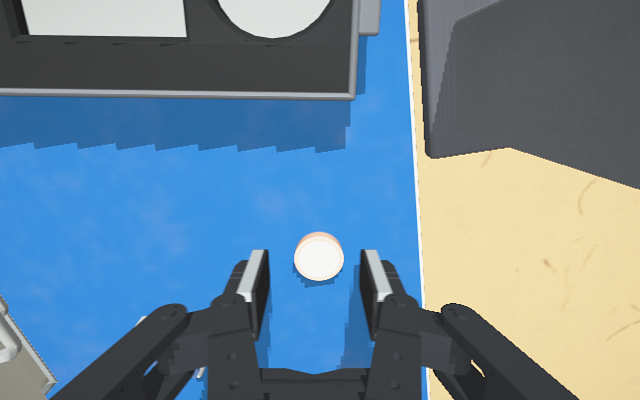

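Request:
{"method": "carry_out", "body": {"motion": [{"fingers": 130,"tx": 2.5,"ty": 2.3,"tz": 3,"wx": -0.3,"wy": 0.2,"wz": 0.8},{"fingers": 130,"tx": 0.5,"ty": 0.5,"tz": 0.8,"wx": 0,"wy": 0,"wz": 0},{"fingers": 130,"tx": 0,"ty": 0,"tz": 0,"wx": 0,"wy": 0,"wz": 0},{"fingers": 130,"tx": 0,"ty": 0,"tz": 0,"wx": 0,"wy": 0,"wz": 0}]}}

```text
time_s: 17.68
tool_pos: [428.0, 42.7, 77.1]
ee_rot: [[-0.175, -0.985, 0.002], [-0.985, 0.175, 0.001], [-0.002, -0.002, -1.0]]
contact_force: [-0.5, 0.9, 0.8]
opening: 0.488
```

Run:
```python
from h import *
goal((428.5,43.3),77.5,170)
```

```text
tool_pos [428.   42.7  77.1] jaw 169.9 shift [-0.6 -0.4 -0.4] w [-0.1  0.1 -0.1] open 0.488 F [-0.5  0.9  0.8] j [ 28.  23. -42.  -0. -26. -38.] t 17.68
```

Request:
{"method": "carry_out", "body": {"motion": [{"fingers": 230,"tx": 0,"ty": 0,"tz": 0,"wx": 0,"wy": 0,"wz": 0},{"fingers": 230,"tx": 0,"ty": 0,"tz": 0,"wx": 0,"wy": 0,"wz": 0},{"fingers": 230,"tx": 0,"ty": 0,"tz": 0,"wx": 0,"wy": 0,"wz": 0},{"fingers": 230,"tx": 0,"ty": 0,"tz": 0,"wx": 0,"wy": 0,"wz": 0},{"fingers": 230,"tx": 0,"ty": 0,"tz": 0,"wx": 0,"wy": 0,"wz": 0}]}}

```text
time_s: 18.1
tool_pos: [427.9, 42.7, 77.3]
ee_rot: [[-0.175, -0.985, 0.002], [-0.985, 0.175, 0.001], [-0.001, -0.002, -1.0]]
contact_force: [-0.0, -0.6, 0.2]
opening: 0.248
```

Run:
```python
from h import *
goal((428.5,43.3),77.5,170)
```

```text
tool_pos [427.9  42.7  77.3] jaw 169.9 shift [-0.7 -0.5 -0.2] w [-0.1  0.1 -0.1] open 0.248 F [-0.  -0.6  0.2] j [ 28.  22. -42.  -0. -26. -38.] t 18.1
```

Request:
{"method": "carry_out", "body": {"motion": [{"fingers": 230,"tx": 0,"ty": 0,"tz": 0,"wx": 0,"wy": 0,"wz": 0},{"fingers": 230,"tx": 0,"ty": 0,"tz": -12,"wx": 0,"wy": 0,"wz": 0},{"fingers": 230,"tx": 0,"ty": 0,"tz": -25,"wx": 0,"wy": 0,"wz": 0},{"fingers": 230,"tx": 0,"ty": 0,"tz": -25,"wx": 0,"wy": 0,"wz": 0},{"fingers": 230,"tx": 0,"ty": 0,"tz": 0,"wx": 0,"wy": 0,"wz": 0}]}}

```text
time_s: 18.52
tool_pos: [427.1, 42.1, 139.7]
ee_rot: [[-0.175, -0.985, -0.004], [-0.985, 0.175, -0.002], [0.003, 0.003, -1.0]]
contact_force: [1.4, -0.3, 0.1]
opening: 0.254
```

Run:
```python
from h import *
c=capture("wrist");cv2.imwrite("pics/w21.png",c["frame"][:,:,::-1])
goal((544.1,-99.7),145,170)
```

```text
tool_pos [426.1  41.8 138.1] jaw 169.9 shift [ 118.6 -141.    -7.3] w [ 0.3 -0.2 -0.1] open 0.251 F [-0.4  0.2 -0.6] j [ 28.  16. -39.  -0. -36. -38.] t 18.57
```

View pics/w21.png

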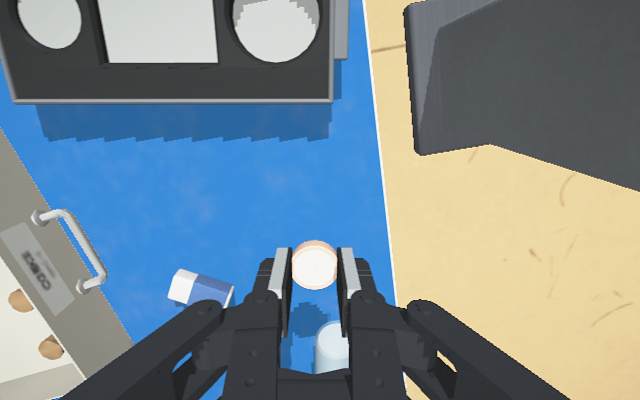

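Request:
{"method": "carry_out", "body": {"motion": [{"fingers": 230,"tx": 24,"ty": -28,"tz": -4,"wx": 0.3,"wy": -0.2,"wz": 0},{"fingers": 230,"tx": 24,"ty": -28,"tz": -4,"wx": 0,"wy": 0,"wz": 0},{"fingers": 230,"tx": 24,"ty": -28,"tz": -4,"wx": 0,"wy": 0,"wz": 0},{"fingers": 230,"tx": 24,"ty": -28,"tz": 0,"wx": 0,"wy": 0,"wz": 0},{"fingers": 230,"tx": 20,"ty": -26,"tz": 0,"wx": 0,"wy": 0,"wz": 0},{"fingers": 230,"tx": 0,"ty": 0,"tz": 0,"wx": 0,"wy": 0,"wz": 0},{"fingers": 230,"tx": 0,"ty": 0,"tz": 0,"wx": 0,"wy": 0,"wz": 0}]}}

```text
time_s: 19.15
tool_pos: [544.6, -101.4, 144.4]
ee_rot: [[-0.169, -0.986, -0.007], [-0.986, 0.169, -0.0], [0.001, 0.007, -1.0]]
contact_force: [-0.9, 0.4, -0.7]
opening: 0.253
```

Run:
```python
from h import *
c=capture("wrist");cv2.imwrite("pics/w22.png",c["frame"][:,:,::-1])
goal((544.1,-99.7),91,170)
print(hole(c,(544,-100),22)); W=cloud(c);z=W[...,2];f=c["frame"].astype(int)
m=(f.max(-1)<85)&(np.hypot(W[...,0]-483,W[...,1]+95)<110)&(z>13)&(z<20)
print(cv2.minAreaRect(W[m][:,:2].astype(np.float32)))
m=(z>70)&(z<100)&(f[...,0]>170)&(np.hypot(W[...,0]-544,W[...,1]+100)<40);print(cv2.minAreaRect(W[m][:,:2].astype(np.float32)),np.median(z[m]))
```

```text
tool_pos [ 544.6 -101.   144.3] jaw 170.3 shift [-1.3  0.3 53.3] w [ 0.4 -0.1  0.3] open 0.252 F [ 0.7 -0.8  0. ] j [  6.  25. -21.  -0. -44. -16.] t 19.2
(array([ 287,  196,   56,   48, 1957], dtype=int32), ((543.1806030273438, -101.34361267089844), (32.867279052734375, 35.666133880615234), 80.03670501708984), ((543.0285034179688, -100.04705047607422), 18.22549057006836))
((483.41375732421875, -88.34915924072266), (87.82881927490234, 175.1742401123047), 80.2085952758789)
((543.7381591796875, -100.83561706542969), (25.020109176635742, 34.796226501464844), 80.64009094238281) 74.46710188403506
```

View pics/w22.png

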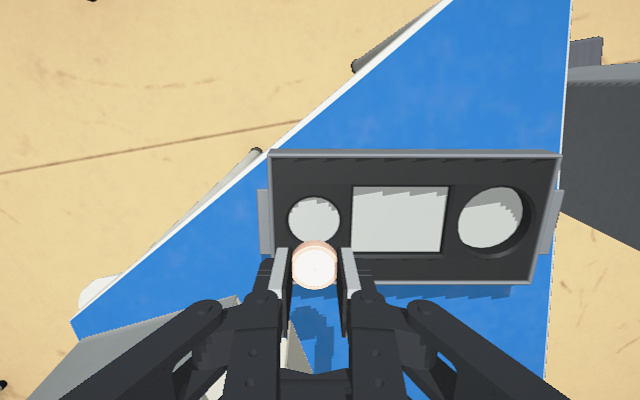

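Request:
{"method": "carry_out", "body": {"motion": [{"fingers": 230,"tx": -1,"ty": 1.5,"tz": 15,"wx": 0.4,"wy": 0,"wz": 0.3},{"fingers": 230,"tx": 0,"ty": 0,"tz": 15,"wx": 0,"wy": 0,"wz": 0},{"fingers": 230,"tx": 0,"ty": 0,"tz": 5,"wx": 0,"wy": 0,"wz": 0},{"fingers": 230,"tx": 0,"ty": 0,"tz": 0,"wx": 0,"wy": 0,"wz": 0},{"fingers": 230,"tx": 0,"ty": 0,"tz": 0,"wx": 0,"wy": 0,"wz": 0}]}}

```text
time_s: 19.62
tool_pos: [539.4, -96.8, 106.3]
ee_rot: [[-0.17, -0.985, -0.005], [-0.985, 0.17, -0.002], [0.003, 0.004, -1.0]]
contact_force: [0.3, -0.1, -0.0]
opening: 0.247
```

Run:
```python
from h import *
c=capture("wrist");cv2.imwrite("pics/w23.png",c["frame"][:,:,::-1])
goal((542.8,-99.9),89.7,170)
print(hole(c,(544,-100),22)); W=cloud(c);z=W[...,2];f=c["frame"].astype(int)
m=(f.max(-1)<85)&(np.hypot(W[...,0]-483,W[...,1]+95)<110)&(z>13)&(z<20)
print(cv2.minAreaRect(W[m][:,:2].astype(np.float32)))
```

```text
tool_pos [539.5 -96.8 106.5] jaw 170.2 shift [ 2.4 -3.9 16.8] w [ 0.2 -0.1  0.2] open 0.251 F [-1.1 -0.4 -0.3] j [  7.  28. -24.   0. -39. -17.] t 19.67
(array([ 270,  213,   68,   43, 1629], dtype=int32), ((543.2537231445312, -106.06909942626953), (22.84628677368164, 35.90488052368164), 85.25907135009766), ((543.7620239257812, -100.40044403076172), 17.991344451904297))
((483.08038330078125, -88.42767333984375), (87.16433715820312, 176.45687866210938), 80.12211608886719)
```

View pics/w23.png

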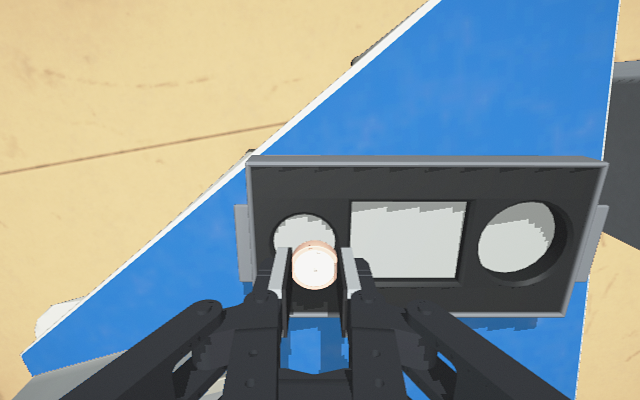

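Request:
{"method": "carry_out", "body": {"motion": [{"fingers": 230,"tx": 2.8,"ty": -4,"tz": 2,"wx": 0.2,"wy": 0,"wz": 0},{"fingers": 230,"tx": 0.5,"ty": -0.8,"tz": 5,"wx": 0,"wy": 0,"wz": 0},{"fingers": 230,"tx": 0,"ty": 0,"tz": 0,"wx": 0,"wy": 0,"wz": 0},{"fingers": 230,"tx": 0,"ty": 0,"tz": 0,"wx": 0,"wy": 0,"wz": 0}]}}

```text
time_s: 20.0
tool_pos: [545.2, -100.4, 101.2]
ee_rot: [[-0.169, -0.986, 0.004], [-0.986, 0.169, -0.002], [0.002, -0.004, -1.0]]
contact_force: [0.6, -0.1, -0.6]
opening: 0.253
```

Run:
```python
from h import *
c=capture("wrist");cv2.imwrite("pics/w24.png",c["frame"][150:350,170:470,::-1].repeat(2,0).repeat(2,1))
goal((543,-100.2),89.7,170)
```

```text
tool_pos [ 545.  -100.4  101.2] jaw 170.3 shift [ 0.2  2.1 11.5] w [-0.2 -0.1  0.3] open 0.253 F [-0.4  0.  -0. ] j [  6.  28. -23.   0. -38. -16.] t 20.05
```

View pics/w24.png

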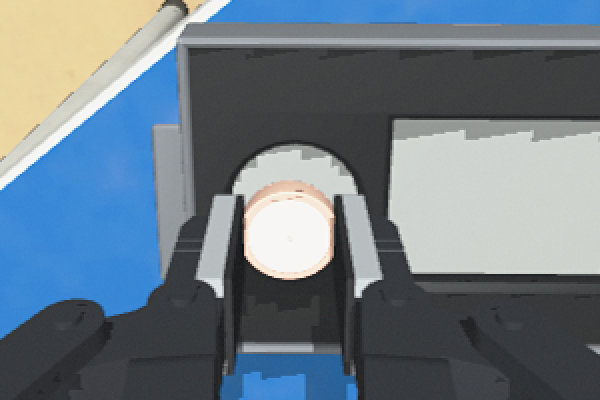

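Request:
{"method": "carry_out", "body": {"motion": [{"fingers": 230,"tx": 0.2,"ty": 1.8,"tz": 5,"wx": 0,"wy": 0,"wz": 0},{"fingers": 230,"tx": 0,"ty": 0,"tz": 5.5,"wx": 0,"wy": 0,"wz": 0},{"fingers": 230,"tx": 0,"ty": 0,"tz": 0,"wx": 0,"wy": 0,"wz": 0},{"fingers": 230,"tx": 0,"ty": 0,"tz": 0,"wx": 0,"wy": 0,"wz": 0}]}}

```text
time_s: 20.38
tool_pos: [543.2, -100.5, 90.0]
ee_rot: [[-0.169, -0.986, 0.004], [-0.986, 0.169, -0.002], [0.001, -0.005, -1.0]]
contact_force: [0.2, 1.3, 0.9]
opening: 0.254
```

Run:
```python
from h import *
c=capture("wrist");cv2.imwrite("pics/w25.png",c["frame"][150:350,170:470,::-1].repeat(2,0).repeat(2,1))
goal((543,-100.2),89.7,170)
```

```text
tool_pos [ 543.  -100.4   89.9] jaw 170.3 shift [-0.2  0.1  0.2] w [-0.2 -0.1  0.3] open 0.249 F [ 0.2 -0.  -0.4] j [  6.  29. -24.   0. -36. -16.] t 20.43
```

View pics/w25.png

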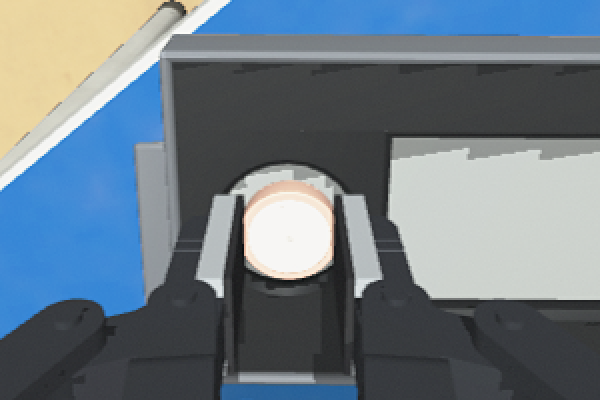

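Request:
{"method": "carry_out", "body": {"motion": [{"fingers": 150,"tx": 0,"ty": 0,"tz": 0,"wx": 0,"wy": 0,"wz": 0},{"fingers": 150,"tx": 0,"ty": 0,"tz": 0,"wx": 0,"wy": 0,"wz": 0},{"fingers": 150,"tx": 0,"ty": 0,"tz": 0,"wx": 0,"wy": 0,"wz": 0},{"fingers": 130,"tx": 0,"ty": 0,"tz": -15,"wx": 0,"wy": 0,"wz": 0},{"fingers": 80,"tx": 0,"ty": 0,"tz": -25,"wx": 0,"wy": 0,"wz": 0},{"fingers": 80,"tx": 0,"ty": 0,"tz": -25,"wx": 0,"wy": 0,"wz": 0},{"fingers": 80,"tx": 0,"ty": 0,"tz": -25,"wx": 0,"wy": 0,"wz": 0},{"fingers": 80,"tx": 0,"ty": 0,"tz": 0,"wx": 0,"wy": 0,"wz": 0}]}}

```text
time_s: 21.1
tool_pos: [542.2, -100.5, 182.0]
ee_rot: [[-0.169, -0.986, -0.001], [-0.986, 0.169, -0.003], [0.003, 0.0, -1.0]]
contact_force: [0.7, -0.2, 0.5]
opening: 0.689
```

Run:
```python
from h import *
c=capture("wrist");cv2.imwrite("pics/w26.png",c["frame"][100:350,170:570,::-1].repeat(2,0).repeat(2,1))
goal((428.5,236.8),180,170)
W=cloud(c);f=c["frame"].astype(int)
print(rect(W,(543,-100),20,17.5,30),rect(W,(543,-100),15,10,30,f[...,0]>200))
```

```text
tool_pos [ 541.1 -100.3  180. ] jaw 170.2 shift [-3.131e+02  1.682e+02 -3.000e-01] w [ 0.2 -0.2  0.2] open 0.691 F [ 0.6 -0.2  0.1] j [  6.  22. -20.   0. -49. -16.] t 21.15
(769, array([ 544.2, -102.5]), array([27.6, 28.4]), 67.4, array([ 542.7, -100.1,   19.2]), array([18. , 19.2, 20.2])) (1023, array([ 542.6, -100.9]), array([25.1, 29.3]), 80.8, array([ 543. , -101.6,   18.9]), array([11.4, 18.9, 20.2]))
```

View pics/w26.png

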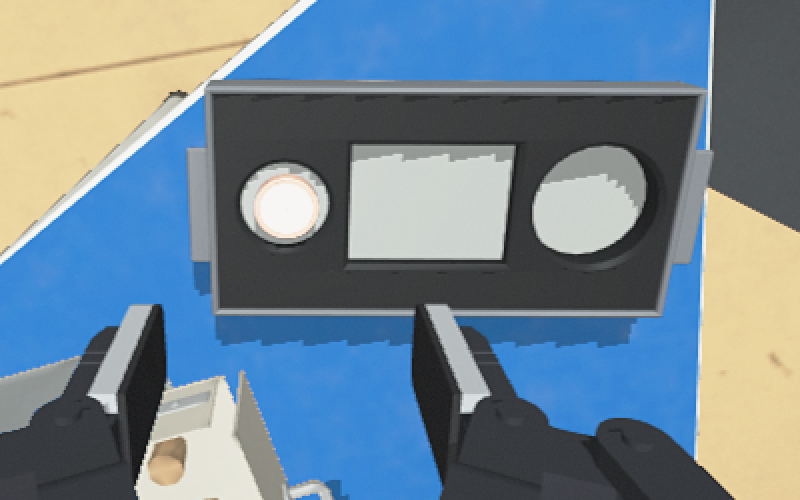

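Request:
{"method": "carry_out", "body": {"motion": [{"fingers": 80,"tx": -35,"ty": 18.7,"tz": 0,"wx": 0,"wy": 0,"wz": 0},{"fingers": 80,"tx": -35,"ty": 18.7,"tz": 0,"wx": 0,"wy": 0,"wz": 0},{"fingers": 80,"tx": -35,"ty": 18.7,"tz": 0,"wx": 0,"wy": 0,"wz": 0},{"fingers": 80,"tx": -35,"ty": 18.7,"tz": 0,"wx": 0,"wy": 0,"wz": 0},{"fingers": 80,"tx": -35,"ty": 18.7,"tz": 0,"wx": 0,"wy": 0,"wz": 0},{"fingers": 80,"tx": -35,"ty": 18.7,"tz": 0,"wx": 0,"wy": 0,"wz": 0},{"fingers": 80,"tx": -35,"ty": 18.7,"tz": 0,"wx": 0,"wy": 0,"wz": 0},{"fingers": 80,"tx": -35,"ty": 18.7,"tz": 0,"wx": 0,"wy": 0,"wz": 0}]}}

```text
time_s: 21.82
tool_pos: [438.7, 205.4, 175.2]
ee_rot: [[-0.188, -0.982, -0.008], [-0.982, 0.188, -0.005], [0.006, 0.007, -1.0]]
contact_force: [1.8, 0.6, 0.7]
opening: 0.687
```

Request:
{"method": "carry_out", "body": {"motion": [{"fingers": 80,"tx": -30,"ty": 16,"tz": 0,"wx": 0,"wy": 0,"wz": 0},{"fingers": 80,"tx": 0,"ty": 0,"tz": 0,"wx": 0,"wy": 0,"wz": 0},{"fingers": 80,"tx": 0,"ty": 0,"tz": 0,"wx": 0,"wy": 0,"wz": 0}]}}

```text
time_s: 22.07
tool_pos: [425.0, 245.7, 173.3]
ee_rot: [[-0.178, -0.984, -0.009], [-0.984, 0.178, -0.005], [0.007, 0.008, -1.0]]
contact_force: [0.3, 0.3, -0.5]
opening: 0.687
```

Run:
```python
from h import *
c=capture("wrist");cv2.imwrite("pics/w27.png",c["frame"][:,:,::-1])
goal((428.3,236.8),105,169.4)
W=cloud(c)
print(rect(W,(428,237),40,9,25))
```

```text
tool_pos [425.4 245.4 173.3] jaw 169.7 shift [ 7.4 -4.9 68.3] w [ 0.4 -0.4  0.3] open 0.687 F [-0.2  1.3 -0. ] j [ 49.  18. -28.  -0. -45. -59.] t 22.12
(3570, array([428. , 237.6]), array([52.3, 38.4]), 79.5, array([427.7, 235.8,  13.8]), array([12.6, 13.8, 14.9]))
```

View pics/w27.png

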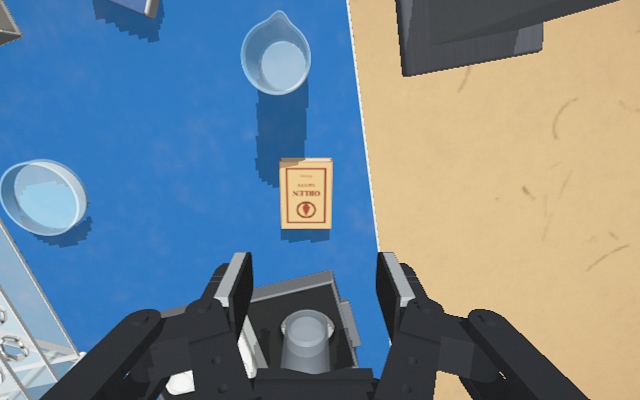

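Request:
{"method": "carry_out", "body": {"motion": [{"fingers": 80,"tx": 7,"ty": -5,"tz": 25,"wx": 0.4,"wy": -0.4,"wz": 0},{"fingers": 80,"tx": 1,"ty": 0,"tz": 25,"wx": 0,"wy": 0,"wz": 0},{"fingers": 80,"tx": 1,"ty": 0,"tz": 15,"wx": 0,"wy": 0,"wz": 0},{"fingers": 80,"tx": 0,"ty": 0,"tz": 0,"wx": 0,"wy": 0,"wz": 0},{"fingers": 80,"tx": 0,"ty": 0,"tz": 0,"wx": 0,"wy": 0,"wz": 0}]}}

```text
time_s: 22.53
tool_pos: [430.1, 231.2, 106.0]
ee_rot: [[-0.184, -0.983, 0.001], [-0.983, 0.184, 0.001], [-0.001, -0.0, -1.0]]
contact_force: [0.1, -0.4, -0.2]
opening: 0.689
```

Run:
```python
from h import *
goal((428.2,237.3),80,169.4)
```

```text
tool_pos [430.1 231.2 106. ] jaw 169.4 shift [-5.6  3.  26. ] w [-0.  0.  0.] open 0.689 F [ 0.1 -0.4 -0.2] j [ 47.  23. -32.  -0. -34. -58.] t 22.53
```

Request:
{"method": "carry_out", "body": {"motion": [{"fingers": 80,"tx": -6,"ty": 3,"tz": 13,"wx": 0,"wy": 0,"wz": 0},{"fingers": 80,"tx": 0,"ty": 0,"tz": 12,"wx": 0,"wy": 0,"wz": 0},{"fingers": 80,"tx": 0,"ty": 0,"tz": 0,"wx": 0,"wy": 0,"wz": 0},{"fingers": 80,"tx": 0,"ty": 0,"tz": 0,"wx": 0,"wy": 0,"wz": 0}]}}

```text
time_s: 22.87
tool_pos: [430.7, 236.3, 83.4]
ee_rot: [[-0.188, -0.982, 0.004], [-0.982, 0.188, 0.004], [-0.004, -0.003, -1.0]]
contact_force: [-0.2, -0.1, -0.2]
opening: 0.686
```

Run:
```python
from h import *
c=capture("wrist");cv2.imwrite("pics/w28.png",c["frame"][:,:,::-1])
goal((428.2,237.3),80,169.4)
```

```text
tool_pos [430.7 236.3  83.5] jaw 169.1 shift [-0.5  2.6  3.5] w [-0.2  0.3 -0.3] open 0.685 F [-0.5 -0.9  0.3] j [ 48.  26. -33.   0. -31. -59.] t 22.92
```

View pics/w28.png

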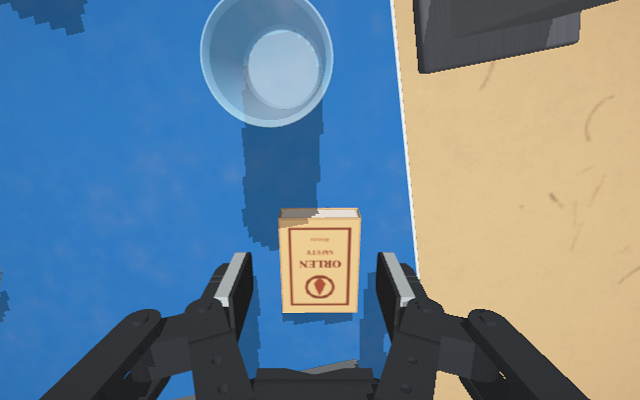

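Request:
{"method": "carry_out", "body": {"motion": [{"fingers": 80,"tx": -0.5,"ty": 2.8,"tz": 3.8,"wx": -0.2,"wy": 0.3,"wz": 0},{"fingers": 80,"tx": 0,"ty": 0,"tz": 0,"wx": 0,"wy": 0,"wz": 0},{"fingers": 190,"tx": 0,"ty": 0,"tz": 0,"wx": 0,"wy": 0,"wz": 0},{"fingers": 190,"tx": 0,"ty": 0,"tz": 0,"wx": 0,"wy": 0,"wz": 0},{"fingers": 190,"tx": 0,"ty": 0,"tz": 0,"wx": 0,"wy": 0,"wz": 0},{"fingers": 190,"tx": 0,"ty": 0,"tz": 0,"wx": 0,"wy": 0,"wz": 0},{"fingers": 190,"tx": 0,"ty": 0,"tz": 0,"wx": 0,"wy": 0,"wz": 0},{"fingers": 190,"tx": 0,"ty": 0,"tz": 0,"wx": 0,"wy": 0,"wz": 0}]}}

```text
time_s: 23.58
tool_pos: [429.2, 238.3, 83.2]
ee_rot: [[-0.189, -0.982, 0.004], [-0.982, 0.189, 0.004], [-0.005, -0.003, -1.0]]
contact_force: [-0.4, 0.2, -0.2]
opening: 0.441
```

Run:
```python
from h import *
c=capture("wrist");cv2.imwrite("pics/w29.png",c["frame"][:,:,::-1])
goal((428.2,237.3),80,169.4)
```

```text
tool_pos [429.2 238.2  83.2] jaw 169.1 shift [1.1 0.8 3.2] w [-0.2  0.3 -0.3] open 0.442 F [ 0.9 -0.1 -0.4] j [ 48.  26. -33.   0. -31. -59.] t 23.63
```

View pics/w29.png

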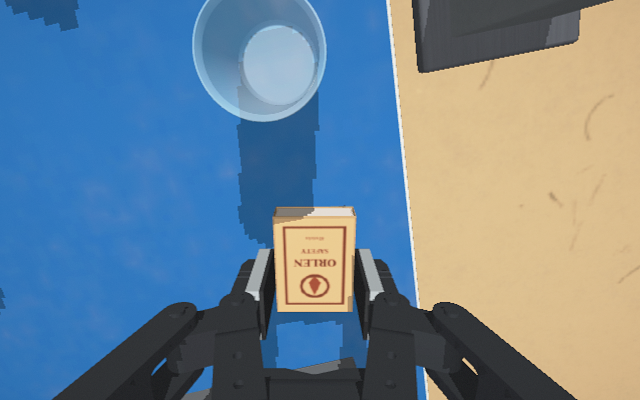

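Request:
{"method": "carry_out", "body": {"motion": [{"fingers": 110,"tx": 0,"ty": 0,"tz": 0,"wx": 0,"wy": 0,"wz": 0},{"fingers": 110,"tx": 0,"ty": 0,"tz": 0,"wx": 0,"wy": 0,"wz": 0},{"fingers": 110,"tx": 1,"ty": 0.8,"tz": 3,"wx": -0.2,"wy": 0.3,"wz": 0},{"fingers": 110,"tx": 0,"ty": 0.2,"tz": 0.7,"wx": 0,"wy": 0,"wz": 0},{"fingers": 110,"tx": 0,"ty": 0,"tz": 0,"wx": 0,"wy": 0,"wz": 0}]}}

```text
time_s: 24.05
tool_pos: [427.9, 237.4, 79.0]
ee_rot: [[-0.189, -0.982, -0.001], [-0.982, 0.189, -0.001], [0.001, 0.001, -1.0]]
contact_force: [0.3, 0.2, -0.8]
opening: 0.571
```

Run:
```python
from h import *
goal((428.2,237.3),80,169.4)
```

```text
tool_pos [427.9 237.4  79. ] jaw 169.1 shift [-0.  -0.3 -1. ] w [ 0.  -0.1 -0.3] open 0.571 F [ 0.3  0.2 -0.8] j [ 48.  26. -33.   0. -31. -59.] t 24.05
```

Good; close and lift.

Request:
{"method": "carry_out", "body": {"motion": [{"fingers": 190,"tx": 0,"ty": 0,"tz": 0,"wx": 0,"wy": 0,"wz": 0},{"fingers": 190,"tx": 0,"ty": 0,"tz": 0,"wx": 0,"wy": 0,"wz": 0},{"fingers": 190,"tx": 0,"ty": 0,"tz": 0,"wx": 0,"wy": 0,"wz": 0},{"fingers": 190,"tx": 0,"ty": 0,"tz": 0,"wx": 0,"wy": 0,"wz": 0},{"fingers": 190,"tx": 0,"ty": 0,"tz": 0,"wx": 0,"wy": 0,"wz": 0}]}}

```text
time_s: 24.47
tool_pos: [427.9, 237.4, 79.1]
ee_rot: [[-0.189, -0.982, -0.001], [-0.982, 0.189, -0.001], [0.002, 0.001, -1.0]]
contact_force: [0.3, -0.2, -0.4]
opening: 0.452
```

Request:
{"method": "carry_out", "body": {"motion": [{"fingers": 190,"tx": 0,"ty": 0,"tz": -12,"wx": 0,"wy": 0,"wz": 0},{"fingers": 190,"tx": 0,"ty": 0,"tz": -25,"wx": 0,"wy": 0,"wz": 0},{"fingers": 190,"tx": 0,"ty": 0,"tz": -25,"wx": 0,"wy": 0,"wz": 0},{"fingers": 190,"tx": 0,"ty": 0,"tz": -25,"wx": 0,"wy": 0,"wz": 0},{"fingers": 190,"tx": 0,"ty": 0,"tz": 0,"wx": 0,"wy": 0,"wz": 0}]}}

```text
time_s: 24.88
tool_pos: [427.3, 236.6, 167.2]
ee_rot: [[-0.189, -0.982, -0.006], [-0.982, 0.189, -0.007], [0.008, 0.004, -1.0]]
contact_force: [-0.0, 0.6, -0.9]
opening: 0.45
```

Run:
```python
from h import *
c=capture("wrist");cv2.imwrite("pics/w30.png",c["frame"][:,:,::-1])
goal((488.5,-89.3),165,169.4)
```

```text
tool_pos [426.3 235.9 165.2] jaw 169.1 shift [ 307.4 -122.8    2.5] w [ 0.4 -0.6 -0.3] open 0.448 F [-0.2  0.  -0.6] j [ 48.  18. -29.  -0. -44. -59.] t 24.93
```

View pics/w30.png

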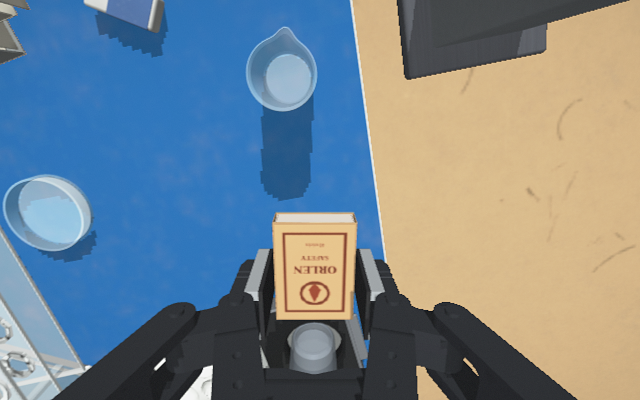

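Request:
{"method": "carry_out", "body": {"motion": [{"fingers": 190,"tx": 37,"ty": -15,"tz": 0,"wx": 0.4,"wy": -0.5,"wz": 0},{"fingers": 190,"tx": 37,"ty": -15,"tz": 0,"wx": 0,"wy": 0,"wz": 0},{"fingers": 190,"tx": 37,"ty": -15,"tz": 0,"wx": 0,"wy": 0,"wz": 0},{"fingers": 190,"tx": 37,"ty": -15,"tz": 0,"wx": 0,"wy": 0,"wz": 0},{"fingers": 190,"tx": 37,"ty": -15,"tz": 0,"wx": 0,"wy": 0,"wz": 0},{"fingers": 190,"tx": 37,"ty": -15,"tz": 0,"wx": 0,"wy": 0,"wz": 0},{"fingers": 190,"tx": 37,"ty": -15,"tz": 0,"wx": 0,"wy": 0,"wz": 0},{"fingers": 190,"tx": 37,"ty": -15,"tz": 0,"wx": 0,"wy": 0,"wz": 0}]}}

```text
time_s: 25.6
tool_pos: [488.5, -82.5, 159.6]
ee_rot: [[-0.174, -0.985, -0.005], [-0.985, 0.174, 0.001], [0.0, 0.006, -1.0]]
contact_force: [2.0, 2.0, 0.2]
opening: 0.451
```

Request:
{"method": "carry_out", "body": {"motion": [{"fingers": 190,"tx": 0,"ty": 0,"tz": 0,"wx": 0,"wy": 0,"wz": -7.1},{"fingers": 190,"tx": 0,"ty": 0,"tz": 0,"wx": 0,"wy": 0,"wz": -7.1},{"fingers": 190,"tx": 0,"ty": 0,"tz": 0,"wx": 0,"wy": 0,"wz": -7.1},{"fingers": 190,"tx": 0,"ty": 0,"tz": 0,"wx": 0,"wy": 0,"wz": -7.1},{"fingers": 190,"tx": 0,"ty": 0,"tz": 0,"wx": 0,"wy": 0,"wz": -7.1},{"fingers": 190,"tx": 0,"ty": 0,"tz": 0,"wx": 0,"wy": 0,"wz": -7.1},{"fingers": 190,"tx": 0,"ty": 0,"tz": 0,"wx": 0,"wy": 0,"wz": -7.1},{"fingers": 190,"tx": 0,"ty": 0,"tz": 0,"wx": 0,"wy": 0,"wz": -7.1}]}}

```text
time_s: 26.27
tool_pos: [482.8, -94.0, 148.3]
ee_rot: [[0.733, -0.68, -0.025], [-0.68, -0.733, 0.0], [-0.019, 0.017, -1.0]]
contact_force: [0.3, -1.1, 0.2]
opening: 0.448
```

Request:
{"method": "carry_out", "body": {"motion": [{"fingers": 190,"tx": 0,"ty": 0,"tz": 0,"wx": 0,"wy": 0,"wz": -7.1},{"fingers": 190,"tx": 0,"ty": 0,"tz": 0,"wx": 0,"wy": 0,"wz": -7.1},{"fingers": 190,"tx": 0,"ty": 0,"tz": 0,"wx": 0,"wy": 0,"wz": -7.1},{"fingers": 190,"tx": 0,"ty": 0,"tz": 0,"wx": 0,"wy": 0,"wz": -6},{"fingers": 190,"tx": 0,"ty": 0,"tz": 0,"wx": 0,"wy": 0,"wz": 0},{"fingers": 190,"tx": 0,"ty": 0,"tz": 0,"wx": 0,"wy": 0,"wz": 0}]}}

```text
time_s: 26.77
tool_pos: [478.3, -94.3, 140.9]
ee_rot: [[0.965, -0.26, -0.04], [-0.261, -0.965, 0.0], [-0.038, 0.01, -0.999]]
contact_force: [0.8, -0.3, -0.4]
opening: 0.45
```

Run:
```python
from h import *
c=capture("wrist");cv2.imwrite("pics/w31.png",c["frame"][:,:,::-1])
goal((488.5,-89.3),120,80)
W=cloud(c);z=W[...,2];f=c["frame"].astype(int)
m=(z>85)&(z<115)&(f[...,0]>130)&(f[...,0]-f[...,2]>30)&(c["depth"]>100);print(cv2.minAreaRect(W[m][:,:2].astype(np.float32)),np.percentile(z[m],[5,50,95]))
```

```text
tool_pos [478.1 -94.3 140.8] jaw 74.9 shift [ 9.5 -7.8 20.3] w [ 0.5  2.2 -5.1] open 0.449 F [ 0.4 -0.2 -0.5] j [  8.  21. -29.  -0. -42.  67.] t 26.82
((474.24200439453125, -137.09469604492188), (1.1957156658172607, 11.605389595031738), 9.829572677612305) [110.86566686 111.74090315 114.08873602]
```

View pics/w31.png

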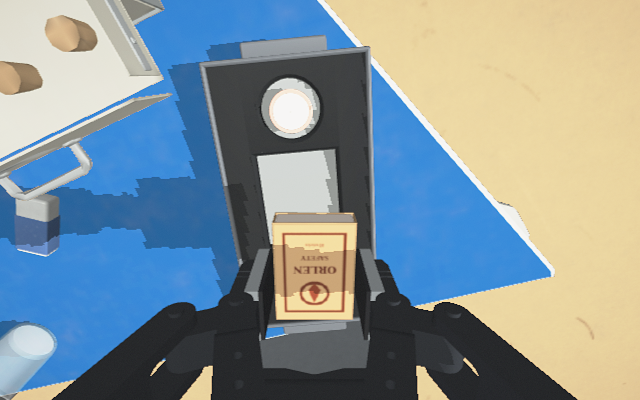

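Request:
{"method": "carry_out", "body": {"motion": [{"fingers": 190,"tx": 9.5,"ty": -7.8,"tz": 0,"wx": 0.5,"wy": 2.2,"wz": -5.1},{"fingers": 190,"tx": 0,"ty": 0,"tz": 0,"wx": 0,"wy": 0,"wz": 0},{"fingers": 190,"tx": 0,"ty": 0,"tz": 0,"wx": 0,"wy": 0,"wz": 0}]}}

```text
time_s: 27.07
tool_pos: [488.6, -89.3, 139.1]
ee_rot: [[0.984, -0.179, -0.003], [-0.179, -0.984, 0.0], [-0.003, 0.0, -1.0]]
contact_force: [-0.6, -0.3, 0.1]
opening: 0.448
```

Run:
```python
from h import *
c=capture("wrist");cv2.imwrite("pics/w32.png",c["frame"][:,:,::-1])
goal((488.5,-89.3),110,80)
W=cloud(c);z=W[...,2];f=c["frame"].astype(int)
m=(z>50)&(z<90)&(f[...,0]>110)&(f[...,0]-f[...,2]>30)&(np.hypot(W[...,0]-488,W[...,1]+90)<45);print(cv2.minAreaRect(W[m][:,:2].astype(np.float32)),np.percentile(z[m],[5,50,95]))
m=(f.max(-1)<85)&(np.hypot(W[...,0]-483,W[...,1]+95)<110)&(z>13)&(z<20)
print(cv2.minAreaRect(W[m][:,:2].astype(np.float32)))
```

```text
tool_pos [488.8 -89.4 139.1] jaw 79.7 shift [-0.2 -0.  29.1] w [ 0.   0.1 -0.3] open 0.445 F [-0.1  0.1 -1.4] j [  8.  21. -29.  -0. -40.  71.] t 27.12
((486.74822998046875, -89.32967376708984), (38.47473907470703, 52.940677642822266), 79.72062683105469) [72.68146245 73.77021556 74.71582075]
((484.7081604003906, -88.11190032958984), (88.96577453613281, 178.62472534179688), 79.57764434814453)
```

View pics/w32.png

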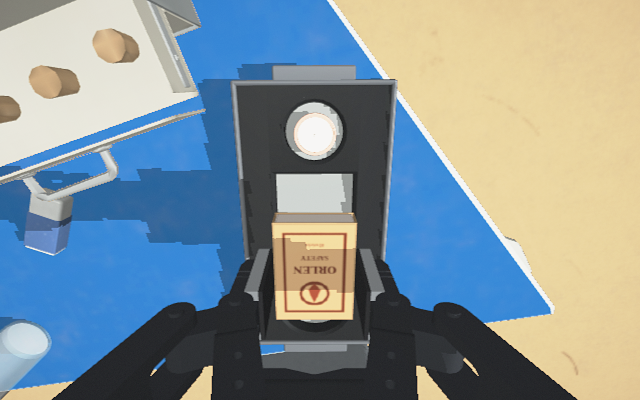

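Request:
{"method": "carry_out", "body": {"motion": [{"fingers": 190,"tx": 2.2,"ty": 0,"tz": 14,"wx": 0,"wy": 0,"wz": -0.3},{"fingers": 190,"tx": 0,"ty": 0,"tz": 14,"wx": 0,"wy": 0,"wz": 0},{"fingers": 190,"tx": 0,"ty": 0,"tz": 0,"wx": 0,"wy": 0,"wz": 0},{"fingers": 190,"tx": 0,"ty": 0,"tz": 0,"wx": 0,"wy": 0,"wz": 0}]}}

```text
time_s: 27.45
tool_pos: [490.7, -90.1, 111.2]
ee_rot: [[0.983, -0.181, -0.003], [-0.181, -0.983, 0.0], [-0.003, 0.0, -1.0]]
contact_force: [0.4, 0.4, 0.1]
opening: 0.448
```

Run:
```python
from h import *
c=capture("wrist");cv2.imwrite("pics/w33.png",c["frame"][:,:,::-1])
goal((491,-89.5),90,80)
W=cloud(c);z=W[...,2];f=c["frame"].astype(int)
m=(z>32)&(z<70)&(f[...,0]>110)&(f[...,0]-f[...,2]>30)&(np.hypot(W[...,0]-488,W[...,1]+90)<45);print(cv2.minAreaRect(W[m][:,:2].astype(np.float32)),np.percentile(z[m],[5,50,95]))
m=(f.max(-1)<85)&(np.hypot(W[...,0]-483,W[...,1]+95)<110)&(z>13)&(z<20)
print(cv2.minAreaRect(W[m][:,:2].astype(np.float32)))
```

```text
tool_pos [490.5 -90.1 111.2] jaw 79.6 shift [ 0.4 -0.7 21.2] w [ 0.   0.2 -0.4] open 0.446 F [ 0.2 -1.3 -0.9] j [  8.  24. -31.  -0. -36.  71.] t 27.5
((488.8968505859375, -90.09695434570312), (38.52043914794922, 52.68771743774414), 79.93475341796875) [44.81448716 45.91866025 46.85848096]
((483.68719482421875, -88.2454833984375), (87.99700164794922, 174.86679077148438), 79.56085205078125)
```

View pics/w33.png

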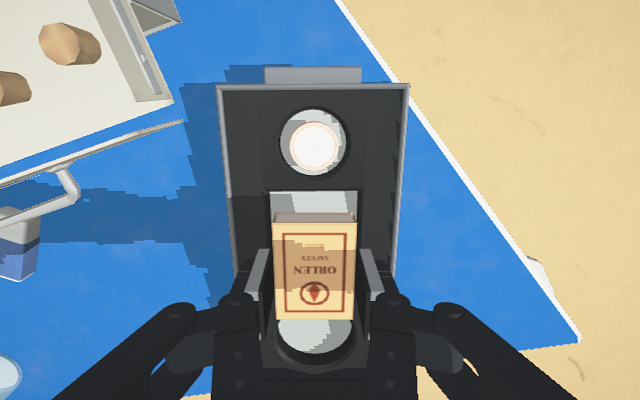

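Request:
{"method": "carry_out", "body": {"motion": [{"fingers": 190,"tx": 0.3,"ty": -0.4,"tz": 12,"wx": 0,"wy": 0.2,"wz": -0.3},{"fingers": 190,"tx": 0,"ty": 0,"tz": 6,"wx": 0,"wy": 0,"wz": 0},{"fingers": 190,"tx": 0,"ty": 0,"tz": 0,"wx": 0,"wy": 0,"wz": 0},{"fingers": 190,"tx": 0,"ty": 0,"tz": 0,"wx": 0,"wy": 0,"wz": 0}]}}

```text
time_s: 27.83
tool_pos: [491.9, -89.9, 95.3]
ee_rot: [[0.984, -0.178, 0.004], [-0.178, -0.984, -0.0], [0.004, -0.001, -1.0]]
contact_force: [-1.4, -0.3, -0.1]
opening: 0.449
```

Run:
```python
from h import *
c=capture("wrist");cv2.imwrite("pics/w34.png",c["frame"][150:350,170:470,::-1].repeat(2,0).repeat(2,1))
goal((491,-89.5),90,80)
```

```text
tool_pos [492.  -89.9  95.4] jaw 79.7 shift [-1.1 -0.2  5.4] w [-0.  -0.2 -0.3] open 0.449 F [-0.1  0.7 -0.2] j [  8.  25. -31.   0. -33.  71.] t 27.88
```

View pics/w34.png

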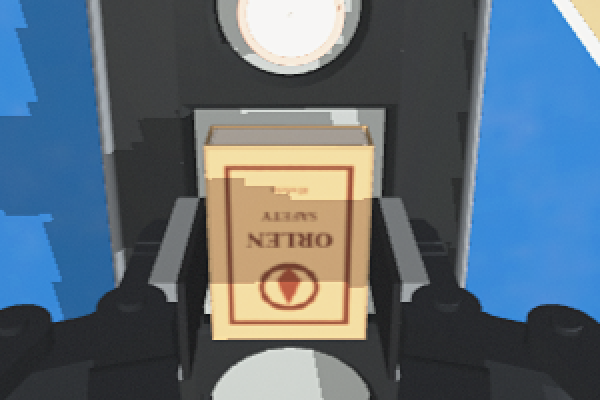

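Lined up; last 5 mm, then check before release.

Request:
{"method": "carry_out", "body": {"motion": [{"fingers": 190,"tx": -1,"ty": 0,"tz": 4,"wx": 0,"wy": -0.2,"wz": 0},{"fingers": 190,"tx": 0,"ty": 0,"tz": 1.5,"wx": 0,"wy": 0,"wz": 0},{"fingers": 190,"tx": 0,"ty": 0,"tz": 0,"wx": 0,"wy": 0,"wz": 0}]}}

```text
time_s: 28.13
tool_pos: [491.7, -89.6, 90.8]
ee_rot: [[0.984, -0.178, 0.003], [-0.178, -0.984, 0.001], [0.003, -0.001, -1.0]]
contact_force: [0.3, -0.2, -0.5]
opening: 0.451
```

Run:
```python
from h import *
goal((491,-89.5),89.5,80)
```

```text
tool_pos [491.7 -89.6  90.8] jaw 79.7 shift [-0.7 -0.   1.3] w [-0.1 -0.2 -0.3] open 0.451 F [ 0.3 -0.2 -0.5] j [  8.  26. -32.  -0. -33.  71.] t 28.13
```

Request:
{"method": "carry_out", "body": {"motion": [{"fingers": 190,"tx": -0.5,"ty": 0,"tz": 1,"wx": 0,"wy": 0,"wz": 0},{"fingers": 100,"tx": 0,"ty": 0,"tz": 0,"wx": 0,"wy": 0,"wz": 0},{"fingers": 100,"tx": 0,"ty": 0,"tz": 0,"wx": 0,"wy": 0,"wz": 0},{"fingers": 100,"tx": 0,"ty": 0,"tz": -12,"wx": 0,"wy": 0,"wz": 0},{"fingers": 80,"tx": 0,"ty": 0,"tz": -25,"wx": 0,"wy": 0,"wz": 0},{"fingers": 80,"tx": 0,"ty": 0,"tz": -25,"wx": 0,"wy": 0,"wz": 0},{"fingers": 80,"tx": 0,"ty": 0,"tz": -25,"wx": 0,"wy": 0,"wz": 0},{"fingers": 80,"tx": 0,"ty": 0,"tz": 0,"wx": 0,"wy": 0,"wz": 0}]}}

```text
time_s: 28.8
tool_pos: [490.2, -89.8, 178.9]
ee_rot: [[0.984, -0.178, -0.002], [-0.178, -0.984, -0.0], [-0.002, 0.001, -1.0]]
contact_force: [0.5, 0.6, -1.0]
opening: 0.692
```

Run:
```python
from h import *
c=capture("wrist");cv2.imwrite("pics/w35.png",c["frame"][:,:,::-1])
goal((426.5,146),180,80)
W=cloud(c);f=c["frame"].astype(int);W2=W
print(rect(W,(489,-89),45,20,40,(f[...,0]-f[...,2]>30))); print(hole(c,(427,-79),28))
```

```text
tool_pos [489.1 -89.8 177. ] jaw 79.7 shift [-103.8 -220.7   -2.6] w [ 0.1  0.3 -0.3] open 0.685 F [-0.2  0.4 -0.5] j [  8.  18. -27.  -0. -46.  71.] t 28.85
(3508, array([498.3, -91.2]), array([38.3, 69.1]), 79.6, array([491.4, -89.7,  23.8]), array([22.7, 23.8, 24.8]))
(array([ 284,  249,   63,   54, 2475], dtype=int32), ((426.8662414550781, -79.00423431396484), (48.923213958740234, 49.97257614135742), 39.94245910644531), ((426.7494201660156, -79.38052368164062), 25.3392276763916))
```

View pics/w35.png

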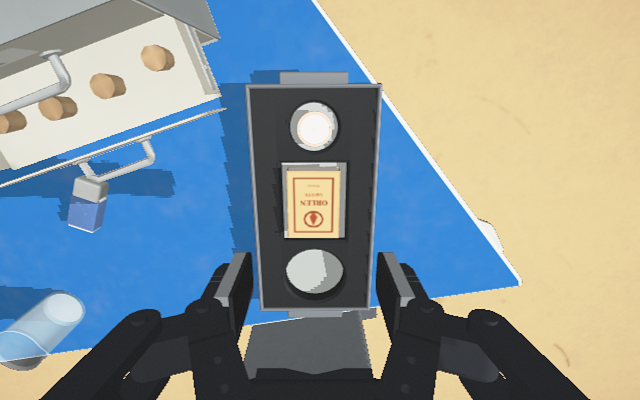

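Request:
{"method": "carry_out", "body": {"motion": [{"fingers": 80,"tx": -17,"ty": -36,"tz": 0,"wx": 0,"wy": 0,"wz": 0},{"fingers": 80,"tx": -17,"ty": -36,"tz": 0,"wx": 0,"wy": 0,"wz": 0},{"fingers": 80,"tx": -17,"ty": -36,"tz": 0,"wx": 0,"wy": 0,"wz": 0},{"fingers": 80,"tx": -17,"ty": -36,"tz": 0,"wx": 0,"wy": 0,"wz": 0},{"fingers": 80,"tx": -17,"ty": -36,"tz": 0,"wx": 0,"wy": 0,"wz": 0},{"fingers": 80,"tx": -15,"ty": -30,"tz": 0,"wx": 0,"wy": 0,"wz": 0},{"fingers": 80,"tx": 0,"ty": 0,"tz": 0,"wx": 0,"wy": 0,"wz": 7.1},{"fingers": 80,"tx": 0,"ty": 0,"tz": 0,"wx": 0,"wy": 0,"wz": 7.1}]}}

```text
time_s: 29.52
tool_pos: [425.5, 142.1, 173.3]
ee_rot: [[0.903, -0.43, -0.008], [-0.43, -0.903, -0.002], [-0.007, 0.005, -1.0]]
contact_force: [-0.2, 0.6, -0.4]
opening: 0.686
```

Request:
{"method": "carry_out", "body": {"motion": [{"fingers": 80,"tx": 0,"ty": 0,"tz": 0,"wx": 0,"wy": 0,"wz": 7.1},{"fingers": 80,"tx": 0,"ty": 0,"tz": 0,"wx": 0,"wy": 0,"wz": 7.1},{"fingers": 80,"tx": 0,"ty": 0,"tz": 0,"wx": 0,"wy": 0,"wz": 7.1},{"fingers": 80,"tx": 0,"ty": 0,"tz": 0,"wx": 0,"wy": 0,"wz": 7.1},{"fingers": 80,"tx": 0,"ty": 0,"tz": 0,"wx": 0,"wy": 0,"wz": 7.1},{"fingers": 80,"tx": 0,"ty": 0,"tz": 0,"wx": 0,"wy": 0,"wz": 7.1},{"fingers": 80,"tx": 0,"ty": 0,"tz": 0,"wx": 0,"wy": 0,"wz": 7.1},{"fingers": 80,"tx": 0,"ty": 0,"tz": 0,"wx": 0,"wy": 0,"wz": 7.1}]}}

```text
time_s: 30.18
tool_pos: [420.9, 142.3, 166.3]
ee_rot: [[0.122, -0.992, -0.02], [-0.992, -0.122, -0.009], [0.006, 0.021, -1.0]]
contact_force: [-1.0, 0.0, -0.0]
opening: 0.684
```

Request:
{"method": "carry_out", "body": {"motion": [{"fingers": 80,"tx": 0,"ty": 0,"tz": 0,"wx": 0,"wy": 0,"wz": 7.1},{"fingers": 80,"tx": 0,"ty": 0,"tz": 0,"wx": 0,"wy": 0,"wz": 7.1},{"fingers": 80,"tx": 0,"ty": 0,"tz": 0,"wx": 0,"wy": 0,"wz": 4},{"fingers": 80,"tx": 0,"ty": 0,"tz": 0,"wx": 0,"wy": 0,"wz": 0}]}}

```text
time_s: 30.52
tool_pos: [418.9, 141.0, 162.8]
ee_rot: [[-0.203, -0.979, -0.026], [-0.979, 0.203, -0.012], [0.017, 0.023, -1.0]]
contact_force: [0.7, -0.4, 0.1]
opening: 0.686
```

Run:
```python
from h import *
c=capture("wrist");cv2.imwrite("pics/w36.png",c["frame"][:,:,::-1])
goal((426.5,146),140,175)
W=cloud(c)
print(rect(W,(426,146),35,46,60),rect(W,(426,146),35,2.5,60))
```

```text
tool_pos [418.8 140.9 162.8] jaw 168.4 shift [-6.9 -7.1 22.5] w [ 1.4 -0.9 -6.6] open 0.689 F [ 0.1 -0.4 -0.2] j [ 40.  15. -34.  -1. -43. -51.] t 30.57
(934, array([426.4, 146.1]), array([37.3, 37.1]), 31.6, array([428.2, 153. ,  51.8]), array([46.8, 51.8, 53.7])) (3486, array([428.5, 141.5]), array([37.2, 54. ]), 22.6, array([427.7, 154.5,  34. ]), array([ 3.3, 34. , 53. ]))
```

View pics/w36.png

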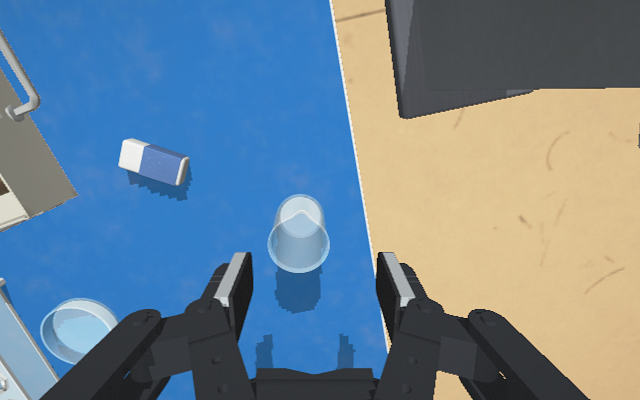

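Request:
{"method": "carry_out", "body": {"motion": [{"fingers": 80,"tx": -6.9,"ty": -7.1,"tz": 10,"wx": 1.4,"wy": -0.9,"wz": 0},{"fingers": 80,"tx": 0,"ty": 0,"tz": 10,"wx": 0,"wy": 0,"wz": 0},{"fingers": 80,"tx": 0,"ty": 0,"tz": 0,"wx": 0,"wy": 0,"wz": 0},{"fingers": 80,"tx": 0,"ty": 0,"tz": 0,"wx": 0,"wy": 0,"wz": 0}]}}

```text
time_s: 30.9
tool_pos: [426.8, 146.0, 140.9]
ee_rot: [[-0.193, -0.981, 0.001], [-0.981, 0.193, -0.003], [0.002, -0.001, -1.0]]
contact_force: [0.7, 0.5, 0.2]
opening: 0.686
```

Run:
```python
from h import *
goal((426.5,146.5),93,168)
```

```text
tool_pos [426.8 146.  140.9] jaw 168.9 shift [-0.6  0.4 47.9] w [-0.1 -0.1  0.9] open 0.686 F [0.7 0.5 0.2] j [ 40.  17. -36.   0. -37. -51.] t 30.9
```

Request:
{"method": "carry_out", "body": {"motion": [{"fingers": 80,"tx": -0.5,"ty": 0.4,"tz": 13,"wx": 0,"wy": 0,"wz": 0},{"fingers": 80,"tx": 0,"ty": 0,"tz": 13,"wx": 0,"wy": 0,"wz": 0},{"fingers": 80,"tx": 0,"ty": 0,"tz": 0,"wx": 0,"wy": 0,"wz": 0},{"fingers": 80,"tx": 0,"ty": 0,"tz": 0,"wx": 0,"wy": 0,"wz": 0}]}}

```text
time_s: 31.23
tool_pos: [427.1, 146.9, 115.7]
ee_rot: [[-0.189, -0.982, 0.003], [-0.982, 0.189, -0.002], [0.001, -0.003, -1.0]]
contact_force: [-0.2, 0.4, 0.7]
opening: 0.69
```

Run:
```python
from h import *
goal((426.5,146.5),93,168.9)
```

```text
tool_pos [427.1 146.9 115.7] jaw 169.1 shift [ 0.5  0.6 22.7] w [-0.2 -0.1  0.2] open 0.69 F [-0.2  0.4  0.7] j [ 40.  20. -37.   0. -33. -51.] t 31.23
```

Request:
{"method": "carry_out", "body": {"motion": [{"fingers": 80,"tx": 0.5,"ty": 0.6,"tz": 12,"wx": -0.2,"wy": 0,"wz": 0},{"fingers": 80,"tx": 0,"ty": 0,"tz": 11,"wx": 0,"wy": 0,"wz": 0},{"fingers": 80,"tx": 0,"ty": 0,"tz": 0,"wx": 0,"wy": 0,"wz": 0},{"fingers": 80,"tx": 0,"ty": 0,"tz": 0,"wx": 0,"wy": 0,"wz": 0}]}}

```text
time_s: 31.57
tool_pos: [428.1, 147.7, 95.5]
ee_rot: [[-0.186, -0.982, 0.004], [-0.982, 0.186, 0.002], [-0.003, -0.003, -1.0]]
contact_force: [0.3, 0.1, -0.3]
opening: 0.683
```

Run:
```python
from h import *
c=capture("wrist");cv2.imwrite("pics/w37.png",c["frame"][:,:,::-1])
goal((426.5,146.5),93,168.9)
```

```text
tool_pos [428.1 147.7  95.5] jaw 169.3 shift [1.5 1.4 2.5] w [-0.2  0.2  0.4] open 0.685 F [ 0.4 -1.1  0. ] j [ 40.  22. -38.   0. -30. -51.] t 31.62
```

View pics/w37.png

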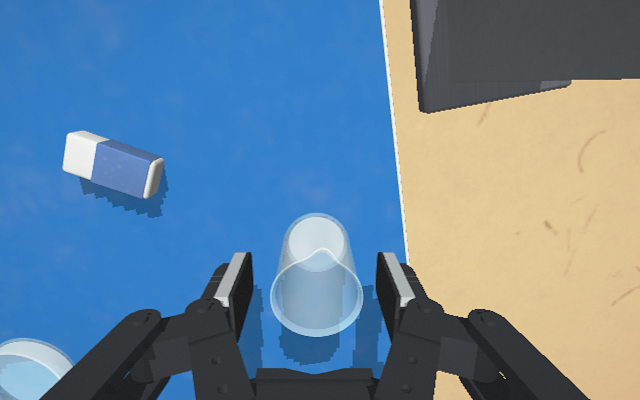

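Request:
{"method": "carry_out", "body": {"motion": [{"fingers": 80,"tx": 1.5,"ty": 1.4,"tz": 2,"wx": -0.2,"wy": 0.2,"wz": 0},{"fingers": 80,"tx": 0,"ty": 0,"tz": 0,"wx": 0,"wy": 0,"wz": 0},{"fingers": 180,"tx": 0,"ty": 0,"tz": 0,"wx": 0,"wy": 0,"wz": 0},{"fingers": 180,"tx": 0,"ty": 0,"tz": 0,"wx": 0,"wy": 0,"wz": 0},{"fingers": 180,"tx": 0,"ty": 0,"tz": 0,"wx": 0,"wy": 0,"wz": 0},{"fingers": 180,"tx": 0,"ty": 0,"tz": 0,"wx": 0,"wy": 0,"wz": 0},{"fingers": 180,"tx": 0,"ty": 0,"tz": 0,"wx": 0,"wy": 0,"wz": 0},{"fingers": 180,"tx": 0,"ty": 0,"tz": 0,"wx": 0,"wy": 0,"wz": 0}], "newtons": 20}}

```text
time_s: 32.28
tool_pos: [427.3, 147.2, 96.5]
ee_rot: [[-0.186, -0.983, 0.004], [-0.983, 0.186, 0.003], [-0.004, -0.003, -1.0]]
contact_force: [-0.8, -0.9, -0.7]
opening: 0.426
```

Run:
```python
from h import *
c=capture("wrist");cv2.imwrite("pics/w38.png",c["frame"][:,:,::-1])
goal((427,-79),155,168.9)
```

```text
tool_pos [427.3 147.2  96.4] jaw 169.3 shift [222.1 -41.8 -59.2] w [-0.2  0.2  0.4] open 0.42 F [-0.2  0.5 -0.3] j [ 40.  22. -38.   0. -30. -50.] t 32.33
```

View pics/w38.png

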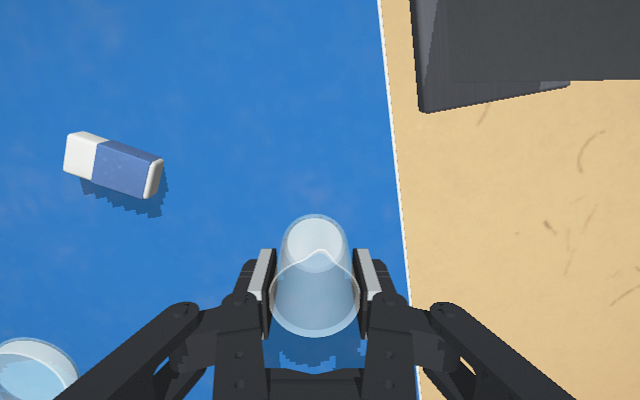

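Request:
{"method": "carry_out", "body": {"motion": [{"fingers": 180,"tx": 0,"ty": 0,"tz": -15,"wx": 0,"wy": 0,"wz": 0},{"fingers": 180,"tx": 0,"ty": 0,"tz": -25,"wx": 0,"wy": 0,"wz": 0},{"fingers": 180,"tx": 0,"ty": 0,"tz": -20,"wx": 0,"wy": 0,"wz": 0},{"fingers": 180,"tx": 35,"ty": -6.5,"tz": 0,"wx": 0,"wy": 0,"wz": 0},{"fingers": 180,"tx": 35,"ty": -6.5,"tz": 0,"wx": 0,"wy": 0,"wz": 0},{"fingers": 180,"tx": 35,"ty": -6.5,"tz": 0,"wx": 0,"wy": 0,"wz": 0},{"fingers": 180,"tx": 35,"ty": -6.5,"tz": 0,"wx": 0,"wy": 0,"wz": 0},{"fingers": 180,"tx": 35,"ty": -6.5,"tz": 0,"wx": 0,"wy": 0,"wz": 0}]}}

```text
time_s: 33.0
tool_pos: [429.6, -30.9, 159.7]
ee_rot: [[-0.17, -0.985, 0.009], [-0.985, 0.17, 0.003], [-0.004, -0.008, -1.0]]
contact_force: [1.1, 0.6, -0.5]
opening: 0.425
```

Request:
{"method": "carry_out", "body": {"motion": [{"fingers": 180,"tx": 35,"ty": -6.5,"tz": 0,"wx": 0,"wy": 0,"wz": 0},{"fingers": 180,"tx": 0,"ty": 0,"tz": 0,"wx": 0,"wy": 0,"wz": 0},{"fingers": 180,"tx": 0,"ty": 0,"tz": 0,"wx": 0,"wy": 0,"wz": 0}]}}

```text
time_s: 33.25
tool_pos: [428.4, -73.9, 159.5]
ee_rot: [[-0.18, -0.984, 0.008], [-0.984, 0.18, 0.003], [-0.004, -0.007, -1.0]]
contact_force: [-0.3, 0.5, -0.7]
opening: 0.42
```

Run:
```python
from h import *
c=capture("wrist");cv2.imwrite("pics/w39.png",c["frame"][:,:,::-1])
goal((427,-79),125,168.9); print(hole(c,(427,-79),30))
W=cloud(c);z=W[...,2];f=c["frame"].astype(int)
m=(f.max(-1)<85)&(np.hypot(W[...,0]-483,W[...,1]+95)<110)&(z>13)&(z<20)
print(cv2.minAreaRect(W[m][:,:2].astype(np.float32)))
```

```text
tool_pos [428.2 -73.4 159.4] jaw 169.7 shift [ 5.8  0.4 34.4] w [-0.4  0.2  0.8] open 0.423 F [ 0.4  0.2 -0.4] j [ 12.  14. -37.  -0. -39. -22.] t 33.3
(array([ 280,  168,   74,   59, 2939], dtype=int32), ((425.2933044433594, -83.47666931152344), (41.07355880737305, 50.38331604003906), 77.35294342041016), ((426.27032470703125, -79.00328063964844), 25.424055099487305))
((484.0274353027344, -89.31443786621094), (86.70344543457031, 175.02195739746094), 80.0478515625)
```

View pics/w39.png

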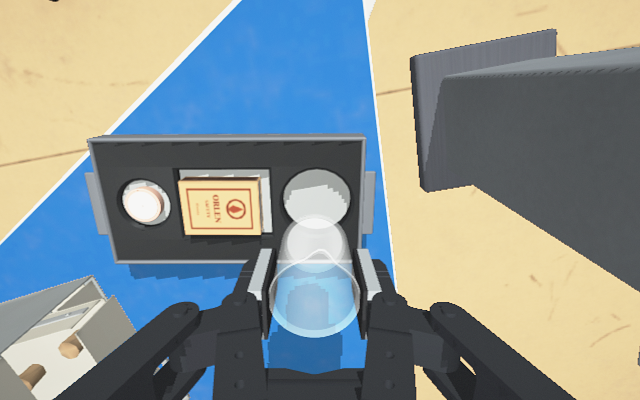

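Request:
{"method": "carry_out", "body": {"motion": [{"fingers": 180,"tx": 5.2,"ty": 0,"tz": 12,"wx": -0.4,"wy": 0.2,"wz": 0.5},{"fingers": 180,"tx": 0,"ty": 0,"tz": 14,"wx": 0,"wy": 0,"wz": 0},{"fingers": 180,"tx": 0,"ty": 0,"tz": 8,"wx": 0,"wy": 0,"wz": 0},{"fingers": 180,"tx": 0,"ty": 0,"tz": 0,"wx": 0,"wy": 0,"wz": 0},{"fingers": 180,"tx": 0,"ty": 0,"tz": 0,"wx": 0,"wy": 0,"wz": 0}]}}

```text
time_s: 33.72
tool_pos: [428.6, -75.1, 124.8]
ee_rot: [[-0.182, -0.983, 0.002], [-0.983, 0.182, 0.001], [-0.001, -0.002, -1.0]]
contact_force: [0.0, 0.2, 0.5]
opening: 0.422
```

Run:
```python
from h import *
c=capture("wrist");cv2.imwrite("pics/w40.png",c["frame"][:,:,::-1])
goal((427.6,-78.4),101,168.9); print(hole(c,(427,-79),30))
```

```text
tool_pos [428.6 -75.1 124.9] jaw 169.5 shift [ 3.4  0.5 23.9] w [-0.1  0.1  0.6] open 0.423 F [0.3 0.9 0.3] j [ 12.  17. -39.  -0. -34. -22.] t 33.77
(array([ 274,  185,   86,   64, 2495], dtype=int32), ((424.4355163574219, -85.06118774414062), (37.2813720703125, 49.916648864746094), 74.13571166992188), ((425.90130615234375, -79.66533660888672), 25.386220932006836))
```

View pics/w40.png

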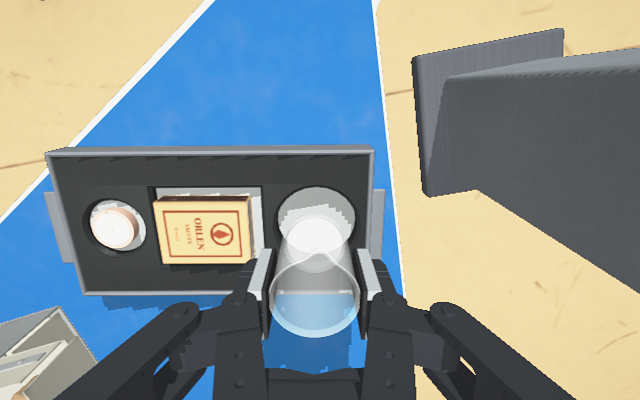

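Request:
{"method": "carry_out", "body": {"motion": [{"fingers": 180,"tx": 4,"ty": 0.7,"tz": 2,"wx": 0,"wy": 0,"wz": 0},{"fingers": 180,"tx": 0,"ty": 0,"tz": 5,"wx": 0,"wy": 0,"wz": 0},{"fingers": 180,"tx": 0,"ty": 0,"tz": 0,"wx": 0,"wy": 0,"wz": 0},{"fingers": 180,"tx": 0,"ty": 0,"tz": 0,"wx": 0,"wy": 0,"wz": 0}]}}

```text
time_s: 34.1
tool_pos: [428.2, -78.0, 118.8]
ee_rot: [[-0.179, -0.984, 0.006], [-0.984, 0.179, 0.001], [-0.002, -0.005, -1.0]]
contact_force: [-0.2, -0.4, 0.1]
opening: 0.419
```

Run:
```python
from h import *
c=capture("wrist");cv2.imwrite("pics/w41.png",c["frame"][150:350,170:470,::-1].repeat(2,0).repeat(2,1))
goal((427.5,-78.6),101,168.9)
```

```text
tool_pos [428.2 -78.  118.8] jaw 169.7 shift [ 0.8  0.6 17.7] w [-0.3  0.1  0.8] open 0.42 F [-0.   0.   0.1] j [ 11.  18. -39.  -0. -33. -22.] t 34.15
```

View pics/w41.png

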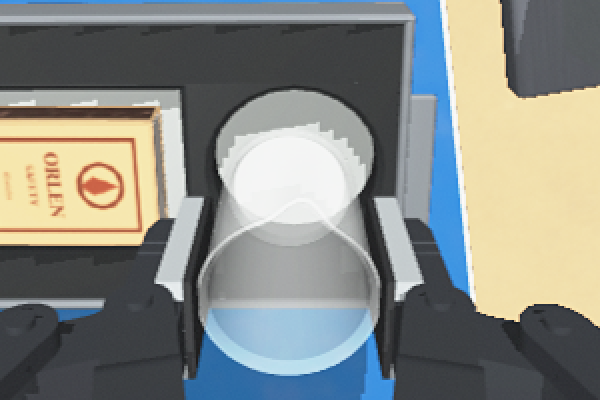

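Request:
{"method": "carry_out", "body": {"motion": [{"fingers": 180,"tx": 0.8,"ty": 0.6,"tz": 7,"wx": -0.3,"wy": 0,"wz": 0},{"fingers": 180,"tx": 0,"ty": 0,"tz": 6,"wx": 0,"wy": 0,"wz": 0},{"fingers": 180,"tx": 0,"ty": 0,"tz": 0,"wx": 0,"wy": 0,"wz": 0},{"fingers": 180,"tx": 0,"ty": 0,"tz": 0,"wx": 0,"wy": 0,"wz": 0}]}}

```text
time_s: 34.48
tool_pos: [427.6, -78.8, 104.7]
ee_rot: [[-0.179, -0.984, 0.001], [-0.984, 0.179, 0.002], [-0.002, -0.0, -1.0]]
contact_force: [0.2, 0.4, 0.1]
opening: 0.425
```

Run:
```python
from h import *
c=capture("wrist");cv2.imwrite("pics/w42.png",c["frame"][150:350,170:470,::-1].repeat(2,0).repeat(2,1))
goal((427.5,-78.6),101,168.9)
```

```text
tool_pos [427.5 -78.8 104.7] jaw 169.7 shift [-0.2  0.1  3.7] w [0.  0.1 0.8] open 0.426 F [ 0.1 -0.1 -0.5] j [ 11.  20. -40.  -0. -31. -21.] t 34.53
```

View pics/w42.png

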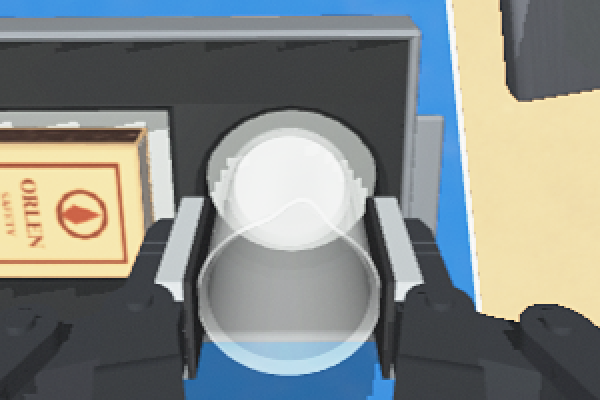

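Request:
{"method": "carry_out", "body": {"motion": [{"fingers": 180,"tx": 0,"ty": 0,"tz": 2.5,"wx": 0,"wy": 0,"wz": 0},{"fingers": 180,"tx": 0,"ty": 0,"tz": 1.5,"wx": 0,"wy": 0,"wz": 0},{"fingers": 180,"tx": 0,"ty": 0,"tz": 0,"wx": 0,"wy": 0,"wz": 0}]}}

```text
time_s: 34.78
tool_pos: [427.6, -78.9, 100.4]
ee_rot: [[-0.179, -0.984, 0.001], [-0.984, 0.179, 0.002], [-0.002, -0.0, -1.0]]
contact_force: [-0.3, 0.4, -0.3]
opening: 0.428
```

Run:
```python
from h import *
goal((427.5,-78.6),100.8,168.9)
```

```text
tool_pos [427.6 -78.9 100.4] jaw 169.7 shift [-0.2  0.2 -0.4] w [-0.   0.1  0.8] open 0.428 F [-0.3  0.4 -0.3] j [ 11.  20. -40.  -0. -30. -21.] t 34.78
```

Request:
{"method": "carry_out", "body": {"motion": [{"fingers": 115,"tx": 0,"ty": 0,"tz": 0,"wx": 0,"wy": 0,"wz": 0},{"fingers": 115,"tx": 0,"ty": 0,"tz": 0,"wx": 0,"wy": 0,"wz": 0},{"fingers": 115,"tx": 0,"ty": 0,"tz": 0,"wx": 0,"wy": 0,"wz": 0},{"fingers": 115,"tx": 0,"ty": 0,"tz": -12,"wx": 0,"wy": 0,"wz": 0},{"fingers": 115,"tx": 0,"ty": 0,"tz": -25,"wx": 0,"wy": 0,"wz": 0},{"fingers": 80,"tx": 0,"ty": 0,"tz": -30,"wx": 0,"wy": 0,"wz": 0},{"fingers": 80,"tx": 0,"ty": 0,"tz": -35,"wx": 0,"wy": 0,"wz": 0},{"fingers": 80,"tx": 0,"ty": 0,"tz": -35,"wx": 0,"wy": 0,"wz": 0}]}}

```text
time_s: 35.45
tool_pos: [423.6, -79.7, 235.6]
ee_rot: [[-0.181, -0.983, -0.02], [-0.984, 0.181, -0.0], [0.004, 0.019, -1.0]]
contact_force: [1.2, 0.5, -0.3]
opening: 0.688
```

Request:
{"method": "carry_out", "body": {"motion": [{"fingers": 80,"tx": -35,"ty": 0,"tz": -20,"wx": 0,"wy": 0,"wz": 0},{"fingers": 80,"tx": -35,"ty": 0,"tz": -20,"wx": 0,"wy": 0,"wz": 0},{"fingers": 80,"tx": 0,"ty": 0,"tz": 0,"wx": 0,"wy": 0,"wz": 0},{"fingers": 80,"tx": 0,"ty": 0,"tz": 0,"wx": 0,"wy": 0,"wz": 0}]}}

```text
time_s: 35.78
tool_pos: [439.8, -9.0, 287.0]
ee_rot: [[-0.184, -0.983, 0.0], [-0.983, 0.184, 0.004], [-0.004, 0.001, -1.0]]
contact_force: [0.3, -0.4, -1.7]
opening: 0.687
```

Run:
```python
from h import *
c=capture("wrist");cv2.imwrite("pics/w43.png",c["frame"][:,:,::-1])
W=cloud(c);f=c["frame"].astype(int)
print("beaker",rect(W,(427,-79),30,50,70)); print("box",rect(W,(489,-89),32,20,40,(f[...,0]-f[...,2]>30)));print("tea",rect(W,(543,-100),14,17.7,30))
c=capture("scene");x=(260,110,190,160);cv2.imwrite("pics/s2.png",cv2.resize(c["frame"][110:270,260:450,::-1],None,fx=3.2,fy=3.2,interpolation=cv2.INTER_CUBIC))
s=get_state();print(s["tool_pos"],s["time_s"],s["contact_force"])
```

```text
beaker (389, array([426.7, -79.5]), array([36.8, 37.1]), 23.1, array([425.3, -80.9,  56.3]), array([52.1, 56.3, 57.8]))
box (2189, array([489.4, -89.4]), array([37.2, 51.8]), 79.4, array([489.4, -89.9,  23.8]), array([22.6, 23.8, 25. ]))
tea (484, array([542.5, -99.4]), array([22.6, 24.3]), 79.2, array([542.3, -99.7,  19.2]), array([18.2, 19.2, 20.5]))
[439.77097392  -9.88724624 286.27945678] 35.8833 [-0.0300516   0.38001627  0.14069149]
```

View pics/w43.png

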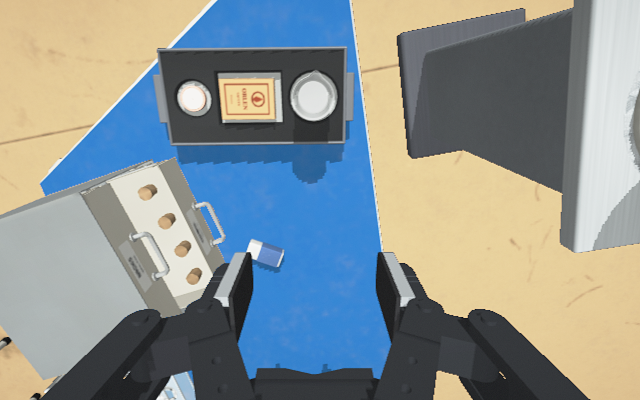

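View pics/s2.png

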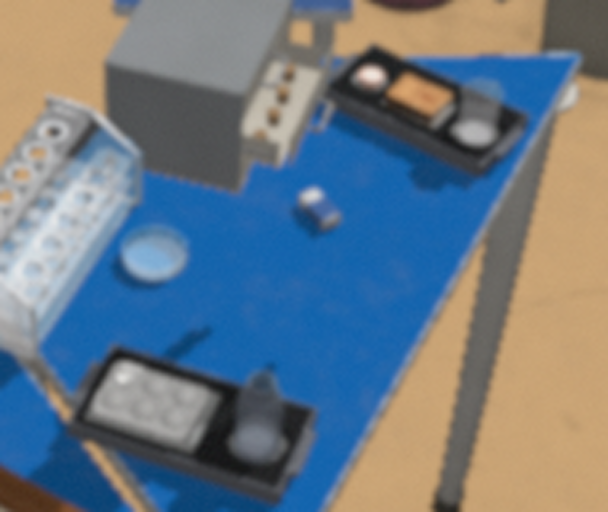

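All five are in place: the beaker's rim measures about 57 mm (4 + 53), the box top 24 mm and the tealight top 19.5 mm. The eraser and dish have not moved. Handing in.

```bash
python3 -c "
from plant import *
print(sign_off())"
```

```text
the job is handed in; nothing more can be done
None
```

I placed all five things in their foam cut-outs and handed the job in at about 36 s of the 118 s allowed. The spot plate and drop bottle are in the two-cut-out tray. The tealight, the larger matchbox and the beaker are in the three-cut-out tray.

| Thing | Top height measured | Expected if fully seated |
|---|---|---|
| Spot plate | about 21–22 mm | 22 mm |
| Drop bottle | 82 mm | 82 mm |
| Tealight | 19.2 mm | 19.5 mm |
| Matchbox | 23.8 mm | 24 mm |
| Beaker | highest reading 57.8 mm, median 56.3 mm | 57 mm |

- **Seating:** The last wrist picture and the last scene picture show all five standing or lying flat. I measured the plate and bottle right after placing each one. At the end I checked those two only by eye in the scene picture.
- **Eraser and petri dish:** Both look where they were at the start in the last scene picture. I did not measure them again at the end.
- **Regrips:** I closed on the spot plate and the matchbox twice each, because the first grip caught only a few millimetres of the edge. Neither was lifted before the second grip.
- **Forces:** The forces reported on the tool stayed within a few newtons.
- **Failed checks:** None at the end. The first move call was refused as invalid input and moved nothing.

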